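Hook the die carrier out of the lever punch

TASK

Keep your hand out of the blue lever punch: take the hooked awl by its boxwood grip, drop its tip into the red eye of the steel die carrier, and draw the carrier out from under the jaw until you feel it bear squarely on both brass stop pins; keep a light, steady pull on it there for a moment, never a hard one. The brass grommet must stay on the carrier's stub, and only the hook may touch the carrier. Then unhook without shifting the carrier, lay the hooked awl back on its wooden rest as you found it, and leave everything else where it is.

Things in the scene. Friction and masses are not known exactly. Their poses are not given: they have to be found in the camera images.
- punch: Fixed lever punch. Origin on the table under the middle of the throat's mouth; x points level into the throat (the carrier is drawn along -x), z up. Dark deck 6 mm thick, x -45 to +305 mm, 150 mm wide. Column from x 217 inwards; a long blue lever leans up and back to +x from x 85. Hand and arm must not touch it; the hook may only brush it (under 15 N).
- jaw_edge (a point): Middle of the lower front edge of the punch's blue jaw, at x +35 mm of the punch, 90 mm above the table. The jaw is 46 mm wide, 45 mm high and reaches from here inwards over the carrier; a short steel punch hangs under it at x 112 mm of the punch, its lower end 64 mm above the table.
- stop_mark (a point): Mid-setting of the stop: two rigid brass pins on the deck, 12 mm thick, 24 mm high, 32 mm either side of the centre line (52 mm free gap), joined by a bar 2 mm high. Their faces towards the throat lie at punch x -10 to +14 mm, the same for both but set differently each time and not measured: feel for them. This point is punch x +2, y 0, on the deck.
- die: Loose steel die carrier, 64 mm (x) by 90 mm (y), block 16 mm high, 0.4 to 0.75 kg, on the deck under the jaw, maybe askew. Origin at the centre of its underside; flat front face at x -32 mm; +x points into the throat when square. It must end within 12 mm of the punch's centre line. Sliding friction 1.5 to 5 N.
- die_front (a point): Middle of the carrier's flat front face (8 mm up), which must bear on both pins at once with over 0.5 N each, never over 10 N on either; a few mm of pulling on is too much. Pull along the punch's centre line 5 to 9 N harder than sliding takes, ease off any sideways force on the hook, keep it up a second: this squares it. It must end within 2.5 mm of both.
- die_eye (a point): Centre of the carrier's red pulling eye: a horizontal ring of 6 mm bar, 22 mm clear inside, 34 mm outside, at x -54 mm of the carrier and 12 mm above its underside (bar from 9 to 15 mm above the deck; open below down to the deck).
- die_stub (a point): Foot of the steel stub (10 mm diameter, 9 mm high) in the middle of the carrier, 20 mm above its underside: the grommet lies round it.
- grommet: Loose brass grommet on the stub, 28 mm outside, 15 mm hole, 4 mm thick; origin at the centre of its underside.
- hook_grip (a point): Middle of the hooked awl's pale boxwood grip, where to grasp it from above: 24 mm wide and high, from x -56 to +38 mm of this point. x points along the steel shank to the hook, z up. The 7 mm shank runs on the grip's axis to x +160 mm and there turns straight down. 0.13 kg. Grip it firmly (60 N or more) so that it does not turn in the fingers.
- hook_tip (a point): Lowest point of the hook tip, at x +160, z -28 mm from the grip's middle; tip 7 mm thick, rounded end. With this point 3 to 6 mm above the deck it is well engaged in the eye.
- rest_seat (a point): Where hook_grip lies when the hooked awl is on its dark wooden rest: 50 mm above the table, same x and z. The rest is fixed: a board 60 by 8 mm with two open-topped saddles, at x -54 to -30 mm (35 mm between cheeks, tops 2 mm below the grip's axis) and x +87 to +103 mm (20 mm between cheeks, tops 6.5 mm above the axis). Between them fingers have room down to 10 mm above the table.
- mallet: Bystander: walnut mallet, 280 mm long, lying.
- cup: Bystander: squat terracotta cup, 84 mm wide, 55 mm high.
- spare: Bystander: a spare brass grommet, 28 mm wide, lying on the table.
- awl: Bystander: straight steel awl with a boxwood grip, 180 mm long, lying.
- dowel0: Bystander: upright wooden tuning dowel, 30 mm thick, 55 mm high.
- dowel1: Bystander: a second such dowel.
Things that resemble listed ones, but are neither listed nor needed, are in the scene too. What is shaped like the part that bears hook_grip but green is not meant.

How it is judged:
By the outcome, as a careful person would: the job done as asked, in the order asked, and still so for the second after the job is handed in, with the robot touching nothing.
It also fails if it takes over 72 s, if anything falls off the work surface, if the arm or the gripper's body presses on something with over 40 N, if the wrist force passes 120 N, or if a joint passes its speed limit or range.

ROBOT

A 7-joint arm with a two-finger parallel gripper is mounted at the origin on the work surface. World frame = base frame: x ahead of the robot, y to its left, z up, the work surface at z = 0. Lengths are in m, angles in rad, forces in N, time in s.
With the tool pointing down it reaches from about 0.35 to 0.9 m from the base axis. Payload 8.1 kg.
Tool frame: the origin (TCP) lies at the very end of the fingers, on their centre line; the grasp point (between the pads) lies 19 mm behind it; z points along the fingers, y is the direction in which the jaws open and shut (so a half turn about z gives the same grasp; the last joint's range is limited). The gripper opens to 92 mm and grips with 3 to 60 N. Pads are 19 mm wide; open, the fingers measure 130 mm over their backs; the gripper's body (75 mm by 190 mm) begins 47 mm behind the grasp point.
Start: joints at [1.139, 0.434, 0.025, 1.573, -0.012, 1.134, -0.075], TCP at [0.202, -0.592, 0.227] pointing down, gripper open.
Joint ranges: [-2.62, 2.62], [-0.44, 2.09], [-1.27, 1.32], [0.08, 2.57], [-1.32, 4.46], [0.12, 2], [-2.74, 2.74]. Speed limits (rad/s): [2.22, 2.22, 3.01, 3.01, 3.14, 3.14, 3.14].

INTERFACE

Orientations are given as a rotation vector (axis times angle).
In Python, from cell import observe, get_image, sign_off gives the robot as it stands.
- The arm moves only by the tool arm_command, never from a script. Its argument "deltas" is a list of rows, each an object with "xyz": the shift along the tool's x, y, z in cm, a list of three; "turn": the turn about the tool's z in degrees; "jaw": the closure in counts, from 0 (fully open) to 255 (shut). A call has 1 to 5 rows; each row is the pose to reach, as a shift and turn from the pose measured when the call began, along the tool's axes at that moment; what a row does not reach only later rows make up. A row lasts 1/12 s, in which the tool goes at most 41.7 mm and 7.16 degrees, less where a joint would pass 70% of its speed; a pose out of reach is approached as far as the arm can. A call with a gripper value outside its range is refused whole. The fingers move at their own pace and stop on an object; "force" is the grip in N (left out, the last holds). Time passes only in rows, so rows that repeat a pose let the fingers close. It gives the time, the measured TCP pose, the force and the opening at its end, in the units of the state.
- observe(): the state, without advancing time (a new reading comes with each control period).
- get_image(name): name is "scene" or "side" or "wrist"; returns a dict with "frame" (400x640x3 uint8, red, green, blue), "depth" (400x640 float32, m along the optical axis (not along the pixel's ray), 0 where there is no reading), "camera_matrix" (3x3 intrinsics, pixels), "cam_to_world" (4x4, takes a point from camera to world coordinates). Camera axes: x right, y up, looking along -z (the intrinsics and any distortion apply to the point x, -y, -z); pixel columns grow to the right and rows downward; lengths in m; the calibration is good to about 2 mm. A picture is of the moment at which its call begins.
- sign_off(): hands the job in, once; it reports no verdict.
The state is a dict: "clock": time; "joints": joint angles; "dq": joint speeds; "joint_efforts": joint torques, N m; "position": TCP position; "ee_rot": TCP orientation; "force": force on the tool from outside, world axes, zero at the start; "ft_torque": the same for the moment, N m; "width": opening from 0.0 (shut) to 1.0 (fully open).
Only numpy, scipy, OpenCV 4.12 (cv2) and the standard library are available. Lean on these libraries where they do the work, as an engineer would, in place of code of your own. Each camera call takes 0.05 s, during which the arm holds its last target.

## Working session

There is one attempt and no reset: what is moved stays moved. The work goes in short steps, Python scripts to look and compute and a tool call to move; the robot and the scene stay as the last step left them, time stands still between calls to the robot, and variables do not carry over. Pictures are saved under pics/ and viewed, and the job is handed in when it is done.

Besides the shell and the picture viewer there is one more tool, called by a JSON object that holds its "op" and its "data". arm_command: Moves the arm, as the interface text tells. Its arguments: {"type":"object","properties":{"deltas":{"type":"array","items":{"type":"object","properties":{"xyz":{"type":"array","items":{"type":"number"}},"turn":{"type":"number"},"jaw":{"type":"number"}}}},"force":{"type":"number"}},"required":["deltas"]}

```bash
ls; mkdir -p pics
cat > h.py <<'E'
import numpy as np,cv2
from cell import observe,get_image
def grab(n,tag):
    d=get_image(n); np.savez(f'pics/{tag}.npz',**{k:np.asarray(v) for k,v in d.items()})
    cv2.imwrite(f'pics/{tag}.png',cv2.cvtColor(np.asarray(d['frame']),cv2.COLOR_RGB2BGR)); return d
def load(tag): return dict(np.load(f'pics/{tag}.npz'))
def cloud(d):
    Z=d['depth'];K=d['camera_matrix'];T=d['cam_to_world']
    v,u=np.mgrid[0:Z.shape[0],0:Z.shape[1]]
    x=(u-K[0,2])/K[0,0]*Z;y=(v-K[1,2])/K[1,1]*Z
    P=np.stack([x,-y,-Z],-1)
    return P@T[:3,:3].T+T[:3,3]
def proj(d,p):
    T=d['cam_to_world'];K=d['camera_matrix']
    q=(np.asarray(p)-T[:3,3])@T[:3,:3]
    return K[0,0]*q[...,0]/-q[...,2]+K[0,2],K[1,1]*-q[...,1]/-q[...,2]+K[1,2]
E
python3 - <<'E'
from h import *
for n in ['scene','side','wrist']:
    d=grab(n,n+'0'); print(n,{k:np.asarray(v).shape for k,v in d.items()},d['cam_to_world'].round(3).tolist(),np.asarray(d['camera_matrix']).tolist())
print(observe())
E
```

```text
pics
scene {'frame': (400, 640, 3), 'depth': (400, 640), 'camera_matrix': (3, 3), 'cam_to_world': (4, 4)} [[-0.099, -0.592, 0.799, 1.889], [0.995, -0.066, 0.075, 0.163], [0.009, 0.803, 0.596, 1.113], [0.0, 0.0, 0.0, 1.0]] [[499.3326758720215, 0.0, 323.73412727239065], [0.0, 499.3326758720215, 194.53070479344612], [0.0, 0.0, 1.0]]
side {'frame': (400, 640, 3), 'depth': (400, 640), 'camera_matrix': (3, 3), 'cam_to_world': (4, 4)} [[-0.853, -0.319, 0.414, 0.942], [0.522, -0.495, 0.695, 0.79], [-0.016, 0.809, 0.588, 0.71], [0.0, 0.0, 0.0, 1.0]] [[389.0963810165369, 0.0, 322.85499283079605], [0.0, 389.0963810165369, 193.5290241123024], [0.0, 0.0, 1.0]]
wrist {'frame': (400, 640, 3), 'depth': (400, 640), 'camera_matrix': (3, 3), 'cam_to_world': (4, 4)} [[0.323, 0.913, 0.248, 0.27], [-0.946, 0.312, 0.083, -0.569], [-0.001, -0.262, 0.965, 0.384], [0.0, 0.0, 0.0, 1.0]] [[278.111371178094, 0.0, 317.77703602102247], [0.0, 278.111371178094, 197.82195930784286], [0.0, 0.0, 1.0]]
{'clock': 0.15, 'joints': array([ 1.13939259,  0.43503259,  0.02497479,  1.57387958, -0.0116251 ,
        1.13398466, -0.07511527]), 'dq': array([-0.00017162, -0.0002415 ,  0.00159531, -0.00604254, -0.00081903,
        0.00109972, -0.00138474]), 'joint_efforts': array([ 2.58066531e-03, -6.68263221e+01,  9.86318216e-01, -3.14692068e+01,
       -6.04561879e-02,  3.94157181e-02,  1.44009459e-04]), 'position': array([ 0.20166028, -0.5911709 ,  0.22614739]), 'ee_rot': array([-3.09814558e+00, -5.13828590e-01,  4.26580667e-04]), 'force': array([ 0.23857013, -0.70365726, -0.17393094]), 'ft_torque': array([-0.0106712 , -0.0316359 ,  0.01212073]), 'width': 0.9969890502385903}
```

View pics/scene0.png

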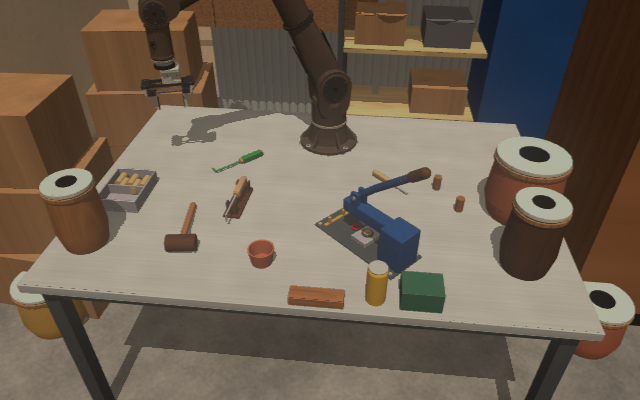

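View pics/side0.png

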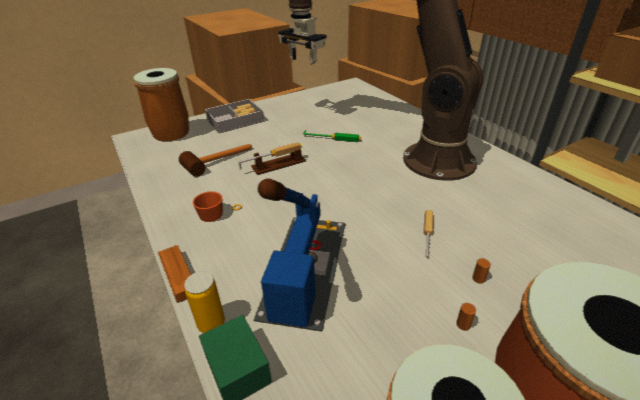

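View pics/wrist0.png

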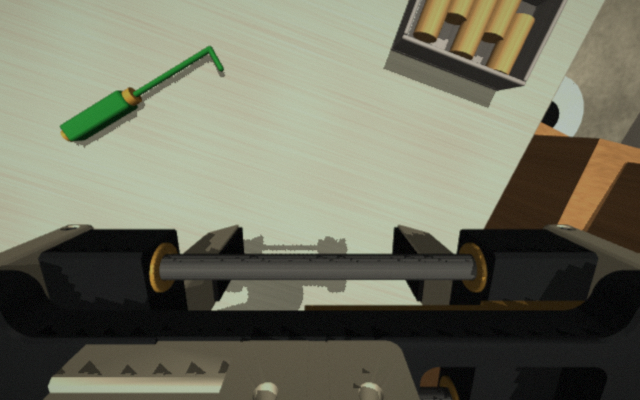

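The scene view shows three awl-like things. The boxwood hook on the dark rest is at (237,198), the green-gripped hook at (238,161), and the straight awl at (388,181). The first one fits the description. I'll confirm it in an enlarged crop.

Run:
```python
from h import *
a=cv2.imread('pics/scene0.png');b=cv2.imread('pics/side0.png')
def cr(i,x0,y0,x1,y1,w): 
    c=i[y0:y1,x0:x1]; return cv2.resize(c,(w,int(w*(y1-y0)/(x1-x0))),interpolation=cv2.INTER_CUBIC)
A=cr(a,205,165,275,225,390);B=cr(b,225,130,315,190,390)
C=cr(a,310,160,430,280,390);D=cr(b,250,175,370,335,390)
cv2.imwrite('pics/cropawl.png',np.hstack([A[:260],B[:260]]) )
h=min(C.shape[0],D.shape[0]);cv2.imwrite('pics/croppunch.png',np.hstack([C[:h],D[:h]]))
d=load('scene0');P=cloud(d)
# height/profile cloud near rest
for tag,(cx,cy) in {'scene0':(237,198),'side0':(275,160)}.items():
    d=load(tag);P=cloud(d);print(tag,P[cy,cx])
```

```text
scene0 [ 0.46087478 -0.29014692  0.00566107]
side0 [ 0.48342492 -0.30145267  0.00760577]
```

View pics/cropawl.png

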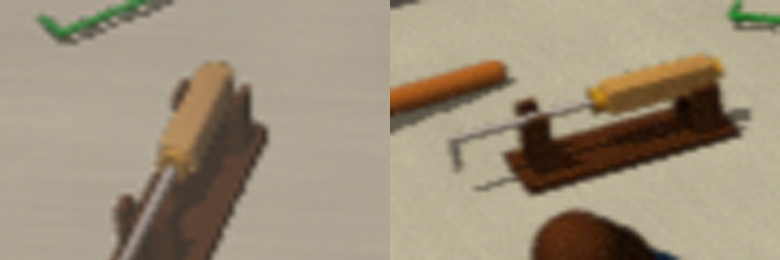

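View pics/croppunch.png

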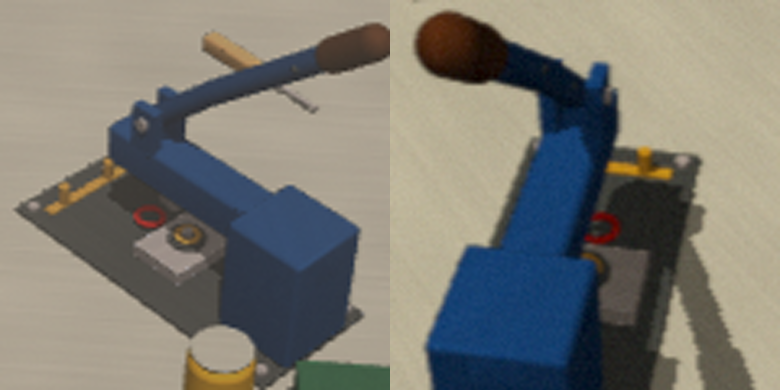

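The crop shows a pale boxwood grip with a steel hook on the dark rest, so this is the right one. In the punch crops the red eye and carrier are visible from both cameras. Next I'll measure poses.

```bash
cat > meas.py <<'E'
from h import *
from scipy.optimize import least_squares
def both(a='scene0',b='side0'):
    out=[]
    for t in (a,b):
        d=load(t);P=cloud(d).reshape(-1,3);C=d['frame'].reshape(-1,3);ok=d['depth'].reshape(-1)>0
        out.append((P[ok],C[ok].astype(float)))
    return out
if __name__=='__main__':
    B=both()
    for P,C in B:
        t=(P[:,2]<.004)&(abs(P[:,0]-.55)<.25)&(abs(P[:,1])<.3)&(P[:,2]>-.01); print('table z',np.median(P[t,2]),P[t,2].std())
    # deck
    for P,C in B:
        m=(P[:,0]>.3)&(P[:,0]<1.1)&(abs(P[:,1]-.1)<.35)&(P[:,2]>.002)&(P[:,2]<.011)&(C.max(1)<110)&(np.ptp(C,axis=1)<25)
        print(m.sum(),np.median(P[m],0)); 
        r=cv2.minAreaRect(P[m][:,:2].astype(np.float32)); print(r, cv2.boxPoints(r).round(4).tolist())
    # colours
    for P,C in B:
        R,G,Bl=C.T
        red=(R>110)&(G<60)&(Bl<70)&(P[:,2]<.04)&(P[:,2]>.008)&(P[:,0]>.4)&(abs(P[:,1]-.1)<.25)
        print('red',red.sum(),P[red].mean(0).round(4),P[red].min(0).round(4),P[red].max(0).round(4))
        br=(R>150)&(G>100)&(Bl<90)&(P[:,0]>.4)&(abs(P[:,1]-.1)<.25)&(P[:,2]>.012)&(P[:,2]<.045)
        print('brass',br.sum(),P[br].round(3).tolist()[:60])
        blue=(Bl>70)&(Bl>1.5*R)&(P[:,0]>.4)&(abs(P[:,1]-.1)<.35)
        r=cv2.minAreaRect(P[blue][:,:2].astype(np.float32)); print('blue',blue.sum(),cv2.boxPoints(r).round(3).tolist())
        w=(R>140)&(R-Bl>40)&(G>90)&(P[:,2]>.03)&(P[:,2]<.08)&(abs(P[:,0]-.45)<.15)&(abs(P[:,1]+.3)<.15)
        Q=P[w];c=Q.mean(0);u,s,vt=np.linalg.svd(Q-c);t=(Q-c)@vt[0]
        print('grip',w.sum(),c.round(4),vt[0].round(3),t.min(),t.max(),Q[:,2].max(), 'mid',(c+vt[0]*(t.min()+t.max())/2).round(4))
E
python3 meas.py
```

```text
table z 0.0007901153423168772 0.002154059826545925
table z -0.0006982106696205026 0.0014385507394125872
1296 [0.64440767 0.13970556 0.00705848]
((0.6740826368331909, 0.094940185546875), (0.6253595352172852, 0.5727794766426086), 12.415515899658203) [[0.30709999799728394, 0.3073999881744385], [0.4302999973297119, -0.25200000405311584], [1.0410000085830688, -0.11749999970197678], [0.917900025844574, 0.44190001487731934]]
2084 [0.62861692 0.24629534 0.00520022]
((0.6568166017532349, 0.0822330117225647), (0.5358532071113586, 0.627257227897644), 4.150522232055664) [[0.3668999969959259, 0.37560001015663147], [0.4122999906539917, -0.25], [0.9466999769210815, -0.21119999885559082], [0.9013000130653381, 0.41440001130104065]]
red 14 [0.5999 0.1466 0.0212] [0.5856 0.1357 0.0167] [0.6093 0.157  0.0285]
brass 100 [[0.517, 0.1, 0.033], [0.515, 0.103, 0.031], [0.519, 0.104, 0.03], [0.527, 0.094, 0.013], [0.528, 0.098, 0.014], [0.564, 0.055, 0.031], [0.561, 0.058, 0.028], [0.564, 0.062, 0.031], [0.547, 0.075, 0.014], [0.545, 0.078, 0.012], [0.545, 0.082, 0.013], [0.554, 0.075, 0.015], [0.556, 0.072, 
[... 2106 characters left out ...]
], [0.938, -0.012, 0.028], [0.938, 0.001, 0.029], [0.937, 0.004, 0.027], [0.938, 0.022, 0.03], [0.937, 0.036, 0.029], [0.939, 0.043, 0.029], [0.896, 0.093, 0.03], [0.898, 0.093, 0.028], [0.901, 0.098, 0.031], [0.908, 0.104, 0.03], [0.908, 0.105, 0.029], [0.937, 0.095, 0.03], [0.912, 0.109, 0.028], [0.939, 0.103, 0.031], [0.919, 0.224, 0.037], [0.919, 0.224, 0.016]]
blue 2259 [[0.5659999847412109, 0.17399999499320984], [0.6290000081062317, 0.11599999666213989], [0.7889999747276306, 0.28999999165534973], [0.7260000109672546, 0.34700000286102295]]
grip 119 [ 0.4551 -0.2803  0.0596] [ 0.997 -0.065 -0.03 ] -0.060494324674117486 0.10071835918079483 0.06450715228038972 mid [ 0.4752 -0.2816  0.059 ]
```

```bash
cat >> h.py <<'E'
def ortho(d,x0,x1,y0,y1,z,s):
    # map image: rows -> x decreasing (up = +x), cols -> y decreasing (right = -y)
    W=int((y1-y0)*s);H=int((x1-x0)*s)
    jj,ii=np.meshgrid(np.arange(W),np.arange(H))
    p=np.stack([x1-ii/s,y1-jj/s,np.full(jj.shape,z)],-1)
    u,v=proj(d,p)
    return cv2.remap(cv2.cvtColor(d['frame'],cv2.COLOR_RGB2BGR),u.astype(np.float32),v.astype(np.float32),cv2.INTER_CUBIC)
E
python3 - <<'E'
from h import *
ims=[]
for t in('scene0','side0'):
    d=load(t);o=ortho(d,.42,.85,-.02,.38,.006,1000)
    for k in range(0,400,50): cv2.line(o,(k,0),(k,4),(0,0,255),1)
    for k in range(0,430,50): cv2.line(o,(0,k),(4,k),(0,0,255),1)
    ims.append(o)
cv2.imwrite('pics/ortho.png',np.hstack(ims))
E
```

```text
(no output)
```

View pics/ortho.png

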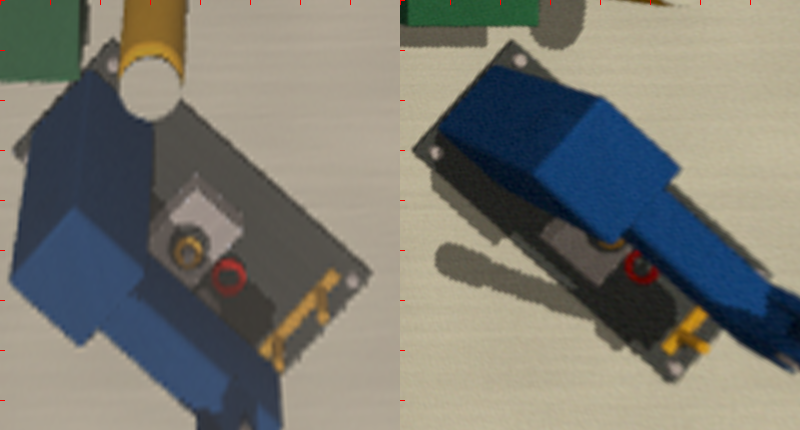

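Run:
```python
from h import *
c=np.array([[.579,.008],[.811,.267],[.6985,.3665],[.468,.103]])
m=np.array([[-.045,-.075],[.305,-.075],[.305,.075],[-.045,.075]])
a=c-c.mean(0);b=m-m.mean(0)
th=np.arctan2((b[:,0]*a[:,1]-b[:,1]*a[:,0]).sum(),(b*a).sum());R=np.array([[np.cos(th),-np.sin(th)],[np.sin(th),np.cos(th)]])
o=c.mean(0)-R@m.mean(0);print(np.degrees(th),o,(c-(m@R.T+o)).round(4).tolist())
ims=[]
for t in('scene0','side0'):
    d=load(t)
    ims.append(cv2.resize(ortho(d,.52,.72,.05,.23,.018,1000),None,fx=2.1,fy=2.1,interpolation=cv2.INTER_CUBIC))
cv2.imwrite('pics/o18.png',np.hstack(ims))
ims=[]
for t in('scene0','side0'):
    d=load(t)
    o=ortho(d,.36,.66,-.42,-.22,.05,1300)
    ims.append(cv2.resize(o,None,fx=1.4,fy=1.4))
cv2.imwrite('pics/oawl.png',np.hstack(ims));print(ims[0].shape)
```

```text
48.56013812173687 [0.55308664 0.0886704 ] [[-0.0005, 0.0027], [-0.0002, -0.0007], [-0.0002, -0.0005], [0.0009, -0.0016]]
(546, 364, 3)
```

View pics/o18.png

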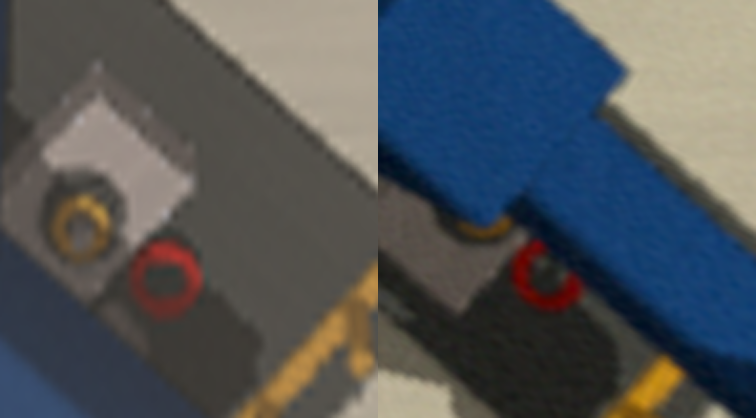

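View pics/oawl.png

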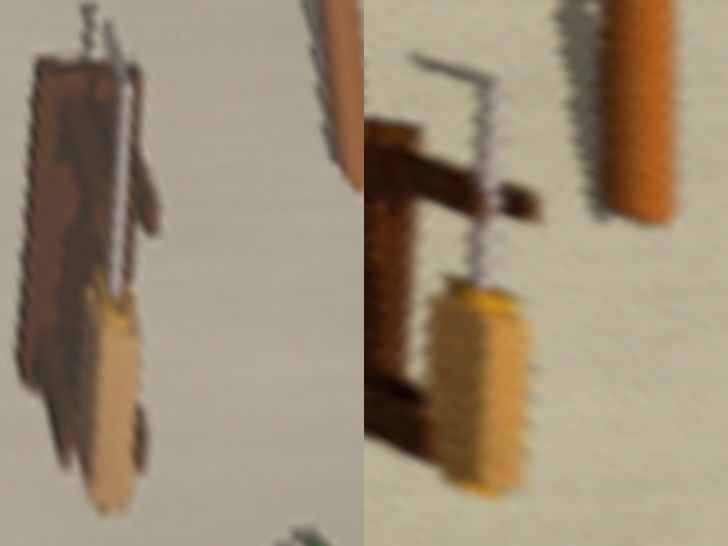

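Run:
```python
from h import *
ims=[]
for z in(.022,.028):
    d=load('scene0')
    ims.append(cv2.resize(ortho(d,.56,.70,.09,.23,z,1000),None,fx=2.8,fy=2.8,interpolation=cv2.INTER_CUBIC))
cv2.imwrite('pics/o28.png',np.hstack(ims))
d=load('scene0');o=np.array([.5531,.0887]);e=np.array([.6618,.7497]);n=np.array([-.7497,.6618])
im=cv2.imread('pics/scene0.png')
def P(x,y,z): p=o+x*e+y*n; return np.array([p[0],p[1],z])
for pts in ([(-.045,-.075,.006),(.305,-.075,.006),(.305,.075,.006),(-.045,.075,.006)],):
    q=np.array([proj(d,P(*p)) for p in pts]);cv2.polylines(im,[np.int32(q*16)],True,(0,255,0),1,cv2.LINE_AA,4)
# jaw
for yy in(-.023,.023):
  for x,z in((.035,.09),(.035,.135)):
    u,v=proj(d,P(x,yy,z));cv2.circle(im,(int(u),int(v)),1,(0,255,255),-1)
cv2.imwrite('pics/chk.png',cv2.resize(im[160:280,310:430],None,fx=5,fy=5,interpolation=cv2.INTER_CUBIC))
```

```text
(no output)
```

View pics/o28.png

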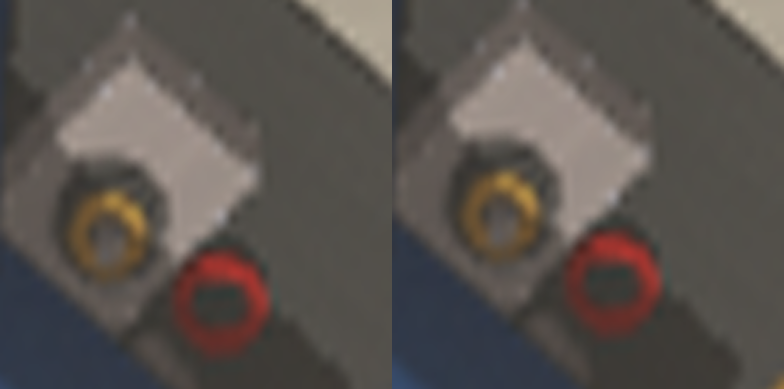

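View pics/chk.png

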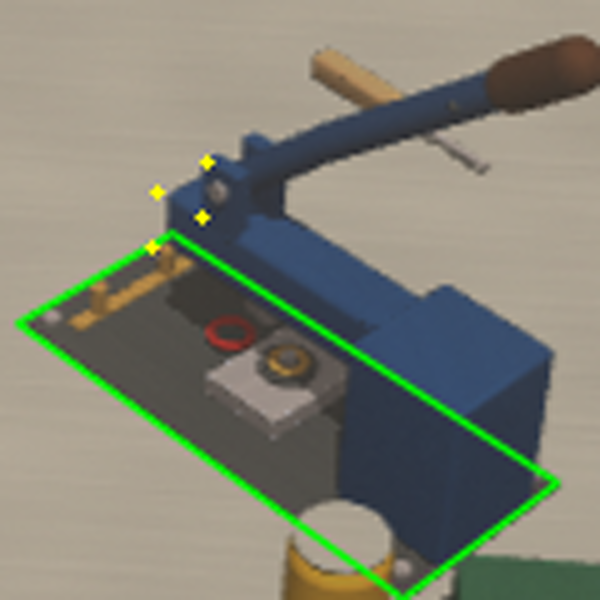

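```bash
cat >> h.py <<'E'
from scipy.spatial.transform import Rotation as Rn
O=np.array([.5531,.0887]);HP=48.56
E_=np.array([np.cos(np.radians(HP)),np.sin(np.radians(HP))]);N_=np.array([-E_[1],E_[0]])
def PW(x,y): return O+x*E_+y*N_
def WP(p): r=np.asarray(p)[:2]-O; return r@E_,r@N_
def st():
    s=observe();R=Rn.from_rotvec(s['ee_rot']).as_matrix()
    return s,R,np.degrees(np.arctan2(R[1,0],R[0,0]))
def show():
    s,R,h=st()
    print('t %.2f pos %s head %.2f tilt %.2f F %s T %s w %.3f q %s'%(s['clock'],s['position'].round(4),h,np.degrees(np.arccos(-R[2,2])),s['force'].round(2),s['ft_torque'].round(2),s['width'],s['joints'].round(2)))
    print(' punch frame tcp',np.round(WP(s['position']),4),'Fpunch along %.2f lat %.2f'%(s['force'][:2]@E_,s['force'][:2]@N_))
def to(x,y,z,h=None):
    s,R,hh=st();d=R.T@(np.array([x,y,z])-s['position'])*100
    print('delta',d.round(3),'turn',None if h is None else round(-((h-hh+180)%360-180),2))
E
python3 -c "
from h import *
show();to(.4575,-.2813,.16,-2.75)"
```

```text
t 0.15 pos [ 0.2017 -0.5912  0.2261] head 18.83 tilt 0.07 F [ 0.24 -0.7  -0.17] T [-0.01 -0.03  0.01] w 0.997 q [ 1.14  0.44  0.02  1.57 -0.01  1.13 -0.08]
 punch frame tcp [-0.7423 -0.1865] Fpunch along -0.37 lat -0.64
delta [ 34.218 -21.061   6.636] turn 21.58
```

{"op": "arm_command", "data": {"deltas": [{"xyz": [3, -1.8, 0.5], "turn": 4, "jaw": 0}, {"xyz": [6.5, -4, 1], "turn": 8, "jaw": 0}, {"xyz": [10, -6, 1.5], "turn": 13, "jaw": 0}, {"xyz": [13.5, -8.2, 2], "turn": 17, "jaw": 0}, {"xyz": [17, -10.4, 2.5], "turn": 21.5, "jaw": 0}]}}

```text
clock: 0.57
position: [0.3297, -0.4362, 0.2009]
ee_rot: [-3.139, 0.079, 0.001]
force: [1.1, -0.1, 0.0]
width: 1.001
```

```bash
python3 -c "
from h import *
show();to(.4575,-.2813,.16,-2.75)"
```

```text
t 0.57 pos [ 0.3297 -0.4362  0.2009] head -2.89 tilt 0.08 F [ 1.07 -0.12  0.02] T [-0.02 -0.03 -0.01] w 1.001 q [ 0.8   0.33  0.04  1.8  -0.02  1.01 -0.78]
 punch frame tcp [-0.5413 -0.1799] Fpunch along 0.62 lat -0.88
delta [ 11.988 -16.107   4.098] turn -0.14
```

{"op": "arm_command", "data": {"deltas": [{"xyz": [2.4, -3.2, 0.8], "turn": 0, "jaw": 0}, {"xyz": [5, -6.7, 1.7], "turn": 0, "jaw": 0}, {"xyz": [7.5, -10.1, 2.6], "turn": 0, "jaw": 0}, {"xyz": [10, -13.4, 3.4], "turn": 0, "jaw": 0}, {"xyz": [12, -16.1, 4.1], "turn": 0, "jaw": 0}]}}

```text
clock: 0.98
position: [0.4586, -0.2794, 0.1596]
ee_rot: [-3.139, 0.079, 0.001]
force: [0.9, -1.2, -0.8]
width: 1.0
```

```bash
python3 -c "
from h import *
grab('wrist','wrist1');show();to(.4575,-.2813,.16,-2.75)"
```

```text
t 1.03 pos [ 0.4639 -0.2709  0.1582] head -2.33 tilt 0.37 F [ 4.89  7.42 -1.24] T [ 0.49 -0.33  0.05] w 0.998 q [ 0.47  0.37 -0.05  1.87  0.01  0.91 -1.19]
 punch frame tcp [-0.3286 -0.1712] Fpunch along 8.80 lat 1.24
delta [-0.6    1.06  -0.191] turn 0.42
```

View pics/wrist1.png

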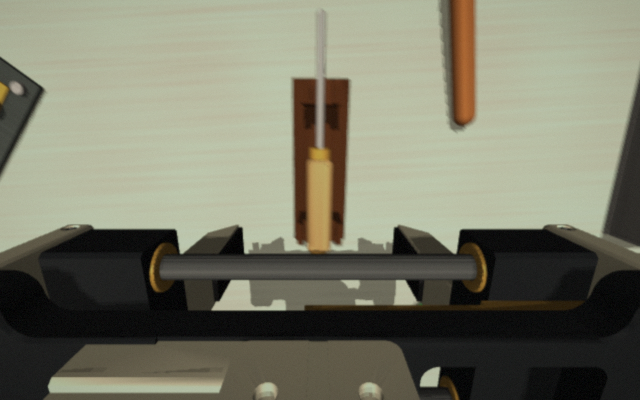

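The wrist view shows the grip centred at (319,205) with the shank straight up to (320,12). The arm was still settling, so I'll hold it and measure again.

{"op": "arm_command", "data": {"deltas": [{"xyz": [-0.5, 1, 0], "turn": 0.4, "jaw": 0}, {"xyz": [-0.5, 1, 0], "turn": 0.4, "jaw": 0}, {"xyz": [-0.5, 1, 0], "turn": 0.4, "jaw": 0}]}}

```text
clock: 1.28
position: [0.4576, -0.282, 0.158]
ee_rot: [-3.135, 0.077, -0.0]
force: [-0.3, -0.7, 0.2]
width: 1.0
```

Run:
```python
from h import *
d=grab('wrist','wrist2');show();to(.4575,-.2813,.16,-2.75)
P=cloud(d);C=d['frame'].astype(float)
ims=ortho(d,.39,.66,-.35,-.2,.05,2000)
cv2.imwrite('pics/ow.png',ims)
s,R,h=st();print('cam->tcp',(R.T@(d['cam_to_world'][:3,3]-s['position'])).round(4))
```

```text
t 1.33 pos [ 0.4575 -0.2824  0.1582] head -2.88 tilt 0.33 F [-0.49  0.39  0.42] T [0.06 0.08 0.02] w 0.998 q [ 0.49  0.37 -0.04  1.87  0.01  0.91 -1.18]
 punch frame tcp [-0.3414 -0.1739] Fpunch along -0.03 lat 0.62
delta [-0.004 -0.107 -0.177] turn -0.13
cam->tcp [ 7.210e-02  1.000e-04 -1.577e-01]
```

View pics/ow.png

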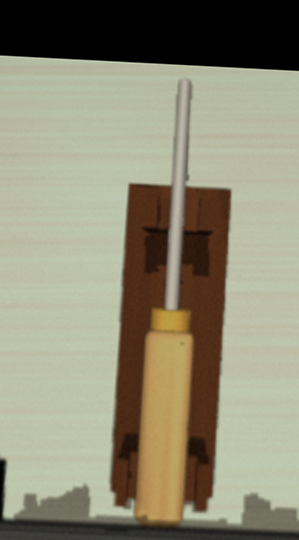

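```bash
python3 -c "
from h import *
to(.457,-.2832,.031,-3.2)"
```

```text
delta [-0.05   0.159 12.721] turn 0.32
```

{"op": "arm_command", "data": {"deltas": [{"xyz": [0, 0.1, 2.5], "turn": 0.3, "jaw": 0}, {"xyz": [0, 0.1, 5], "turn": 0.3, "jaw": 0}, {"xyz": [0, 0.1, 7], "turn": 0.3, "jaw": 0}, {"xyz": [0, 0.1, 8.5], "turn": 0.3, "jaw": 0}, {"xyz": [0, 0.1, 9.5], "turn": 0.3, "jaw": 0}]}}

```text
clock: 1.75
position: [0.4559, -0.2841, 0.0619]
ee_rot: [-3.135, 0.092, 0.002]
force: [0.5, -0.4, 0.5]
width: 1.0
```

{"op": "arm_command", "data": {"deltas": [{"xyz": [0, 0, 0], "turn": 0, "jaw": 0}, {"xyz": [0, 0, 0], "turn": 0, "jaw": 0}]}}

```text
clock: 1.92
position: [0.4549, -0.2852, 0.0619]
ee_rot: [-3.135, 0.095, 0.003]
force: [-0.8, 0.2, 0.9]
width: 0.998
```

```bash
python3 -c "
from h import *
show();to(.457,-.2832,.031,-3.2)"
```

```text
t 1.92 pos [ 0.4549 -0.2852  0.0619] head -3.46 tilt 0.34 F [-0.77  0.15  0.85] T [-0.01  0.02  0.03] w 0.998 q [ 0.49  0.5  -0.04  1.96  0.02  0.69 -1.19]
 punch frame tcp [-0.3453 -0.1738] Fpunch along -0.40 lat 0.68
delta [ 0.204 -0.192  3.087] turn -0.26
```

{"op": "arm_command", "data": {"deltas": [{"xyz": [0.2, -0.2, 1], "turn": -0.3, "jaw": 0}, {"xyz": [0.2, -0.2, 1.8], "turn": -0.3, "jaw": 0}, {"xyz": [0.2, -0.2, 2.5], "turn": -0.3, "jaw": 0}, {"xyz": [0.2, -0.2, 3], "turn": -0.3, "jaw": 0}, {"xyz": [0.2, -0.2, 3], "turn": -0.3, "jaw": 0}]}}

```text
clock: 2.33
position: [0.4564, -0.2827, 0.0307]
ee_rot: [-3.134, 0.086, 0.006]
force: [0.1, -0.2, -0.2]
width: 1.002
```

```bash
python3 -c "
from h import *
show();to(.457,-.2832,.031,-3.2)"
```

```text
t 2.33 pos [ 0.4564 -0.2827  0.0307] head -3.15 tilt 0.42 F [ 0.14 -0.19 -0.24] T [ 0.04  0.06 -0.  ] w 1.002 q [ 0.48  0.54 -0.04  1.98  0.02  0.63 -1.19]
 punch frame tcp [-0.3424 -0.1733] Fpunch along -0.05 lat -0.23
delta [ 0.064  0.046 -0.027] turn 0.05
```

{"op": "arm_command", "data": {"deltas": [{"xyz": [0.05, 0.05, 0], "turn": 0, "jaw": 120}, {"xyz": [0.05, 0.05, 0], "turn": 0, "jaw": 180}, {"xyz": [0.05, 0.05, 0], "turn": 0, "jaw": 255}, {"xyz": [0.05, 0.05, 0], "turn": 0, "jaw": 255}, {"xyz": [0.05, 0.05, 0], "turn": 0, "jaw": 255}], "force": 20}}

```text
clock: 2.75
position: [0.457, -0.2833, 0.031]
ee_rot: [-3.134, 0.086, 0.005]
force: [-0.4, 0.3, 0.3]
width: 0.687
```

{"op": "arm_command", "data": {"deltas": [{"xyz": [0, 0, 0], "turn": 0, "jaw": 255}, {"xyz": [0, 0, 0], "turn": 0, "jaw": 255}, {"xyz": [0, 0, 0], "turn": 0, "jaw": 255}, {"xyz": [0, 0, 0], "turn": 0, "jaw": 255}], "force": 60}}

```text
clock: 3.08
position: [0.4571, -0.2833, 0.0311]
ee_rot: [-3.134, 0.086, 0.005]
force: [1.1, 0.3, -0.1]
width: 0.4
```

```bash
python3 -c "
from h import *
show()"
```

```text
t 3.08 pos [ 0.4571 -0.2833  0.0311] head -3.15 tilt 0.39 F [ 1.14  0.34 -0.07] T [-0.    0.02  0.02] w 0.400 q [ 0.48  0.54 -0.04  1.97  0.02  0.63 -1.19]
 punch frame tcp [-0.3424 -0.1742] Fpunch along 1.01 lat -0.63
```

Still closing.

{"op": "arm_command", "data": {"deltas": [{"xyz": [0, 0, 0], "turn": 0, "jaw": 255}, {"xyz": [0, 0, 0], "turn": 0, "jaw": 255}, {"xyz": [0, 0, 0], "turn": 0, "jaw": 255}, {"xyz": [0, 0, 0], "turn": 0, "jaw": 255}, {"xyz": [0, 0, 0], "turn": 0, "jaw": 255}], "force": 60}}

```text
clock: 3.5
position: [0.457, -0.2833, 0.031]
ee_rot: [-3.134, 0.086, 0.005]
force: [-0.8, -0.3, 1.0]
width: 0.261
```

```bash
python3 -c "
from h import *
show()"
```

```text
t 3.50 pos [ 0.457  -0.2833  0.031 ] head -3.14 tilt 0.40 F [-0.84 -0.26  1.04] T [ 0.13  0.05 -0.02] w 0.261 q [ 0.48  0.54 -0.04  1.97  0.02  0.63 -1.19]
 punch frame tcp [-0.3425 -0.1741] Fpunch along -0.74 lat 0.46
```

{"op": "arm_command", "data": {"deltas": [{"xyz": [0, 0, 0], "turn": 0, "jaw": 255}, {"xyz": [0, 0, 0], "turn": 0, "jaw": 255}, {"xyz": [0, 0, -0.5], "turn": 0, "jaw": 255}, {"xyz": [0, 0, -1.5], "turn": 0, "jaw": 255}, {"xyz": [0, 0, -3], "turn": 0, "jaw": 255}]}}

```text
clock: 3.92
position: [0.4563, -0.2831, 0.061]
ee_rot: [-3.133, 0.086, 0.008]
force: [0.3, 0.5, -0.3]
width: 0.256
```

{"op": "arm_command", "data": {"deltas": [{"xyz": [0, 0, -2], "turn": 0, "jaw": 255}, {"xyz": [0, 0, -4.5], "turn": 0, "jaw": 255}, {"xyz": [0, 0, -7], "turn": 0, "jaw": 255}, {"xyz": [0, 0, -9], "turn": 0, "jaw": 255}, {"xyz": [0, 0, -10], "turn": 0, "jaw": 255}]}}

```text
clock: 4.33
position: [0.4579, -0.2845, 0.1645]
ee_rot: [-3.135, 0.086, 0.002]
force: [1.3, 0.3, -1.5]
width: 0.256
```

Run:
```python
from h import *
show();grab('scene','scene3');grab('side','side3');show()
a=cv2.imread('pics/scene3.png')[120:250,180:310];b=cv2.imread('pics/side3.png')[80:210,200:330]
cv2.imwrite('pics/lift.png',cv2.resize(np.hstack([a,b]),None,fx=3,fy=3,interpolation=cv2.INTER_CUBIC))
```

```text
t 4.33 pos [ 0.4579 -0.2845  0.1645] head -3.16 tilt 0.32 F [ 1.27  0.28 -1.52] T [ 0.03 -0.06 -0.01] w 0.256 q [ 0.49  0.36 -0.04  1.86  0.01  0.93 -1.18]
 punch frame tcp [-0.3428 -0.1756] Fpunch along 1.05 lat -0.77
t 4.43 pos [ 0.4578 -0.2844  0.1631] head -3.16 tilt 0.33 F [ 0.76 -1.43 -1.09] T [ 0.    0.1  -0.08] w 0.258 q [ 0.49  0.36 -0.04  1.86  0.01  0.92 -1.18]
 punch frame tcp [-0.3428 -0.1755] Fpunch along -0.57 lat -1.51
```

View pics/lift.png

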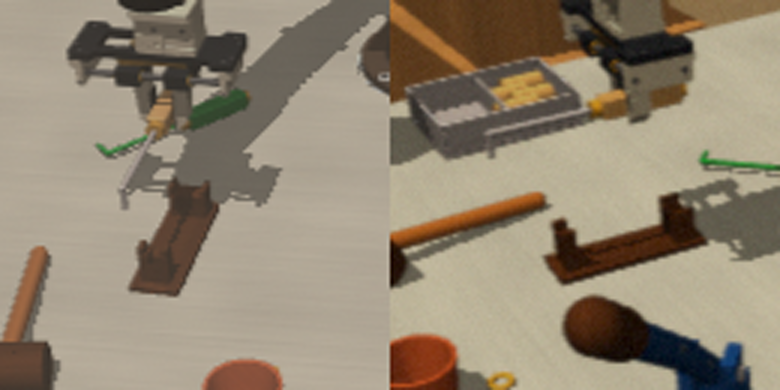

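```bash
python3 -c "
from h import *
show();p=PW(-.11,.10);to(p[0],p[1],.21,HP)"
```

```text
t 4.43 pos [ 0.4578 -0.2844  0.1631] head -3.16 tilt 0.33 F [ 0.76 -1.43 -1.09] T [ 0.    0.1  -0.08] w 0.258 q [ 0.49  0.36 -0.04  1.86  0.01  0.92 -1.18]
 punch frame tcp [-0.3428 -0.1755] Fpunch along -0.57 lat -1.51
delta [ -7.214 -35.365  -4.489] turn -51.72
```

{"op": "arm_command", "data": {"deltas": [{"xyz": [-1, -2.5, -1], "turn": -5, "jaw": 255}, {"xyz": [-2, -5.5, -2], "turn": -10, "jaw": 255}, {"xyz": [-3, -9, -3], "turn": -15, "jaw": 255}, {"xyz": [-4, -12.5, -4], "turn": -20, "jaw": 255}, {"xyz": [-5, -16, -4.5], "turn": -25, "jaw": 255}]}}

```text
clock: 4.85
position: [0.4157, -0.1207, 0.2087]
ee_rot: [-3.078, -0.6, 0.002]
force: [1.5, 0.3, -1.0]
width: 0.257
```

```bash
python3 -c "
from h import *
show();p=PW(-.11,.10);to(p[0],p[1],.21,HP)"
```

```text
t 4.85 pos [ 0.4157 -0.1207  0.2087] head 22.06 tilt 0.34 F [ 1.48  0.26 -0.98] T [ 0.07 -0.06 -0.01] w 0.257 q [ 0.35  0.16 -0.21  2.02  0.03  0.97 -1.06]
 punch frame tcp [-0.2479 -0.0356] Fpunch along 1.18 lat -0.93
delta [ 6.2920e+00 -1.8291e+01 -1.8000e-02] turn -26.5
```

{"op": "arm_command", "data": {"deltas": [{"xyz": [1.3, -3.7, 0], "turn": -5.5, "jaw": 255}, {"xyz": [2.6, -7.4, 0], "turn": -11, "jaw": 255}, {"xyz": [3.9, -11, 0], "turn": -16.5, "jaw": 255}, {"xyz": [5.2, -14.5, 0], "turn": -22, "jaw": 255}, {"xyz": [6.2, -17.5, 0], "turn": -26.5, "jaw": 255}]}}

```text
clock: 5.27
position: [0.4063, 0.0672, 0.2088]
ee_rot: [-2.853, -1.298, 0.002]
force: [0.2, -0.6, -1.3]
width: 0.254
```

{"op": "arm_command", "data": {"deltas": [{"xyz": [0, 0, 0], "turn": 0, "jaw": 255}, {"xyz": [0, 0, 0], "turn": 0, "jaw": 255}]}}

```text
clock: 5.43
position: [0.4052, 0.0689, 0.2078]
ee_rot: [-2.849, -1.304, 0.004]
force: [0.1, -0.2, -2.4]
width: 0.255
```

```bash
python3 -c "
from h import *
show();p=PW(-.11,.10);to(p[0],p[1],.21,HP);grab('wrist','wrist4')"
```

```text
t 5.43 pos [0.4052 0.0689 0.2078] head 49.18 tilt 0.49 F [ 0.09 -0.17 -2.42] T [-0.08 -0.04 -0.04] w 0.255 q [ 0.09  0.14 -0.43  2.05  0.06  0.96 -1.08]
 punch frame tcp [-0.1128  0.0978] Fpunch along -0.07 lat -0.18
delta [ 0.279 -0.219 -0.223] turn 0.62
```

View pics/wrist4.png

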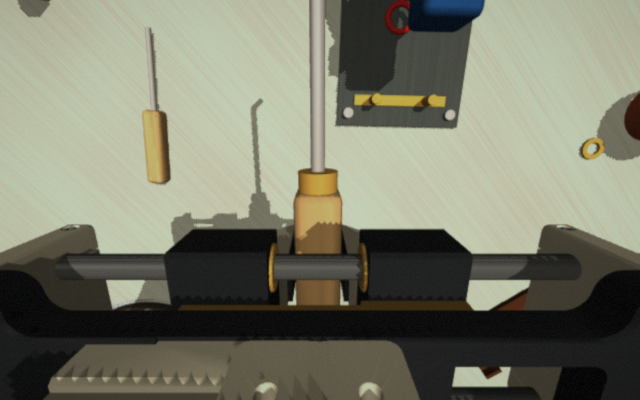

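The wrist view shows the red eye at (400,17), the pins at (376,99) and (432,100), and the deck's front corners at (337,126) and (457,127). I'll rectify these.

Run:
```python
from h import *
d=load('wrist4')
def op(z,x0=-.06,x1=.11,y0=-.09,y1=.09,s=2000):
    W=int((y1-y0)*s);H=int((x1-x0)*s);jj,ii=np.meshgrid(np.arange(W),np.arange(H))
    X=x1-ii/s;Y=y1-jj/s
    p=np.stack([O[0]+X*E_[0]+Y*N_[0],O[1]+X*E_[1]+Y*N_[1],np.full(X.shape,z)],-1)
    u,v=proj(d,p);return cv2.remap(cv2.cvtColor(d['frame'],cv2.COLOR_RGB2BGR),u.astype(np.float32),v.astype(np.float32),cv2.INTER_CUBIC)
cv2.imwrite('pics/opw.png',np.hstack([op(.006),op(.018)]))
P=cloud(d);print('deck pt',P[110,345],P[60,420], 'shank end',P[20:24,318],P[150,318])
```

```text
deck pt [0.48624181 0.1121127  0.01014129] [0.58955212 0.09767125 0.00483366] shank end [[0.48063697 0.15367098 0.23040411]
 [0.48064557 0.15369461 0.22910923]
 [0.47998691 0.15290993 0.23118437]
 [0.4798055  0.15270345 0.23084441]] [0.44455225 0.11187497 0.23115623]
```

View pics/opw.png

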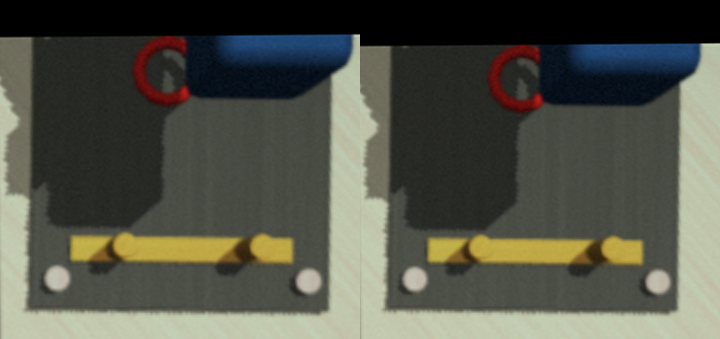

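```bash
cat >> h.py <<'E'
HT=48.4
TO=np.array([.160,0,.009])
def tip():
    s,R,h=st();t=s['position']+R@TO
    print('tip punch x %.1f y %.1f z(world) %.1f mm head %.2f'%(*(np.array(WP(t))*1e3),t[2]*1e3,h))
    return t
def tipto(x,y,z,h=HT):
    # delta so that tip lands at punch (x,y), z world [m], with heading h, tilt kept
    s,R,hh=st(); a=np.radians(h-hh); Rz=Rn.from_euler('z',a).as_matrix()
    p=PW(x,y);tcp=np.array([p[0],p[1],z])-Rz@R@TO
    print('tipto delta cm',(R.T@(tcp-s['position'])*100).round(3),'turn',round(hh-h,2),'tcp',tcp.round(4))
E
python3 -c "
from h import *
show();tip();tipto(-.04,.0115,.15);tipto(-.04,.0115,.042)"
```

```text
t 5.48 pos [0.4055 0.0672 0.2078] head 48.98 tilt 0.46 F [-0.42  0.09 -0.46] T [-0.08 -0.   -0.  ] w 0.254 q [ 0.1   0.14 -0.42  2.05  0.06  0.96 -1.08]
 punch frame tcp [-0.1139  0.0964] Fpunch along -0.21 lat 0.37
tip punch x 46.1 y 97.7 z(world) 198.8 mm head 48.98
tipto delta cm [-8.677  8.43   4.814] turn 0.58 tcp [ 0.4118 -0.0534  0.159 ]
tipto delta cm [-8.68   8.517 15.613] turn 0.58 tcp [ 0.4118 -0.0534  0.051 ]
```

{"op": "arm_command", "data": {"deltas": [{"xyz": [-2.5, 1.5, 0.5], "turn": 0.5, "jaw": 255}, {"xyz": [-5, 3.5, 1.5], "turn": 0.5, "jaw": 255}, {"xyz": [-7, 5.5, 3], "turn": 0.5, "jaw": 255}, {"xyz": [-8.5, 7.5, 5], "turn": 0.5, "jaw": 255}, {"xyz": [-8.7, 8.5, 7], "turn": 0.5, "jaw": 255}]}}

```text
clock: 5.9
position: [0.411, -0.0596, 0.1359]
ee_rot: [-2.865, -1.276, 0.007]
force: [-0.0, 0.1, -1.4]
width: 0.257
```

```bash
python3 -c "
from h import *
show();tip();tipto(-.04,.0115,.042)"
```

```text
t 5.90 pos [ 0.411  -0.0596  0.1359] head 48.02 tilt 0.42 F [-0.05  0.14 -1.44] T [-0.07  0.   -0.03] w 0.257 q [ 0.28  0.24 -0.31  2.15  0.1   0.78 -0.82]
 punch frame tcp [-0.2052  0.0084] Fpunch along 0.07 lat 0.13
tip punch x -45.2 y 6.9 z(world) 126.6 mm head 48.02
tipto delta cm [ 0.533 -0.297  8.463] turn -0.38 tcp [ 0.4118 -0.0534  0.0513]
```

{"op": "arm_command", "data": {"deltas": [{"xyz": [0.5, -0.3, 2.5], "turn": -0.4, "jaw": 255}, {"xyz": [0.5, -0.3, 5], "turn": -0.4, "jaw": 255}, {"xyz": [0.5, -0.3, 7], "turn": -0.4, "jaw": 255}, {"xyz": [0.5, -0.3, 8.3], "turn": -0.4, "jaw": 255}, {"xyz": [0.5, -0.3, 8.3], "turn": -0.4, "jaw": 255}]}}

```text
clock: 6.32
position: [0.4091, -0.0552, 0.0503]
ee_rot: [-2.86, -1.28, 0.015]
force: [-0.1, -0.3, -1.3]
width: 0.257
```

```bash
python3 -c "
from h import *
show();tip();tipto(.06,.0115,.042)"
```

```text
t 6.32 pos [ 0.4091 -0.0552  0.0503] head 48.23 tilt 0.72 F [-0.06 -0.32 -1.32] T [-0.03  0.03 -0.  ] w 0.257 q [ 0.23  0.39 -0.27  2.23  0.19  0.55 -0.92]
 punch frame tcp [-0.2032  0.0127] Fpunch along -0.28 lat -0.16
tip punch x -43.3 y 11.9 z(world) 40.4 mm head 48.23
tipto delta cm [10.327  0.024 -0.225] turn -0.17 tcp [0.4781 0.0216 0.0519]
```

{"op": "arm_command", "data": {"deltas": [{"xyz": [2.2, 0, -0.25], "turn": -0.2, "jaw": 255}, {"xyz": [4.5, 0, -0.25], "turn": -0.2, "jaw": 255}, {"xyz": [7, 0, -0.25], "turn": -0.2, "jaw": 255}, {"xyz": [9, 0, -0.25], "turn": -0.2, "jaw": 255}, {"xyz": [10, 0, -0.25], "turn": -0.2, "jaw": 255}]}}

```text
clock: 6.73
position: [0.4779, 0.0204, 0.053]
ee_rot: [-2.859, -1.285, 0.012]
force: [-0.1, -0.2, -1.4]
width: 0.256
```

{"op": "arm_command", "data": {"deltas": [{"xyz": [0.2, 0, 0], "turn": 0, "jaw": 255}, {"xyz": [0.2, 0, 0], "turn": 0, "jaw": 255}]}}

```text
clock: 6.9
position: [0.4795, 0.0214, 0.0533]
ee_rot: [-2.859, -1.284, 0.012]
force: [0.2, -1.3, -1.5]
width: 0.257
```

```bash
cat > crops.py <<'E'
from h import *
import sys
k=sys.argv[1]
show();tip()
grab('scene','sc'+k);grab('side','sd'+k)
a=cv2.imread(f'pics/sc{k}.png')[185:265,310:410];b=cv2.imread(f'pics/sd{k}.png')[205:285,280:380]
cv2.imwrite(f'pics/cr{k}.png',cv2.resize(np.hstack([a,b]),None,fx=4,fy=4,interpolation=cv2.INTER_CUBIC))
E
python3 crops.py 5
```

```text
t 6.90 pos [0.4795 0.0214 0.0533] head 48.38 tilt 0.59 F [ 0.19 -1.28 -1.49] T [-0.05 -0.03  0.  ] w 0.257 q [ 0.05  0.46 -0.27  2.08  0.19  0.63 -1.07]
 punch frame tcp [-0.0992  0.0107] Fpunch along -0.83 lat -0.99
tip punch x 60.8 y 10.2 z(world) 43.7 mm head 48.38
```

View pics/cr5.png

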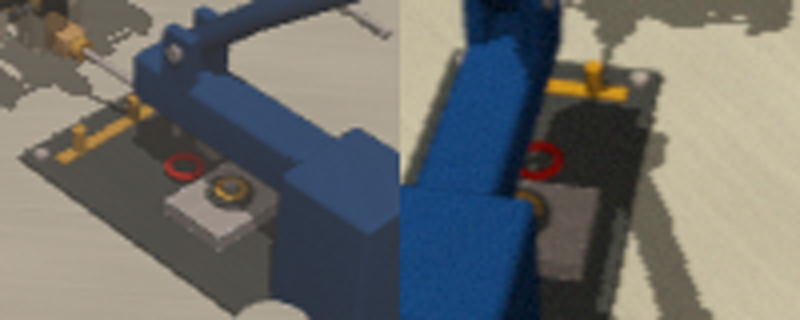

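```bash
python3 -c "
from h import *
tipto(.070,.0115,.028)"
```

```text
tipto delta cm [ 1.088 -0.086  1.508] turn -0.08 tcp [0.4847 0.0291 0.0378]
```

{"op": "arm_command", "data": {"deltas": [{"xyz": [0.5, -0.1, 0], "turn": 0, "jaw": 255}, {"xyz": [1.0, -0.1, 0.5], "turn": 0, "jaw": 255}, {"xyz": [1.0, -0.1, 1], "turn": 0, "jaw": 255}, {"xyz": [1.0, -0.1, 1.5], "turn": 0, "jaw": 255}, {"xyz": [1.0, -0.1, 1.5], "turn": 0, "jaw": 255}]}}

```text
clock: 7.42
position: [0.483, 0.0283, 0.0367]
ee_rot: [-2.859, -1.283, 0.017]
force: [-0.6, -0.5, -0.6]
width: 0.258
```

```bash
cat >> crops.py <<'E'
T=None
s,R,h=st();t=s['position']+R@TO
for n in('sc','sd'):
    d=load(n+k);print(n,'tip px',np.round(proj(d,t),1))
E
python3 crops.py 6
```

```text
t 7.42 pos [0.483  0.0283 0.0367] head 48.32 tilt 0.77 F [-0.61 -0.52 -0.59] T [-0.04 -0.02  0.  ] w 0.258 q [ 0.03  0.49 -0.26  2.08  0.2   0.6  -1.09]
 punch frame tcp [-0.0917  0.0126] Fpunch along -0.79 lat 0.11
tip punch x 68.3 y 12.0 z(world) 26.6 mm head 48.32
sc tip px [354.6 224.3]
sd tip px [313.6 241.6]
```

View pics/cr6.png

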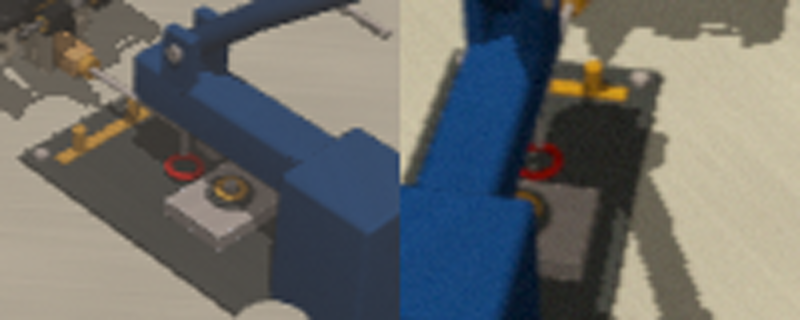

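Run:
```python
from h import *
s,R,h=st();t=s['position']+R@TO
a=np.array([[*( (np.array(PW(*q))))] for q in [WP(t)]])[0]
for n in('sc6','sd6'):
    d=load(n)
    b=np.array(proj(d,[*t[:2],.018]));x=np.array(proj(d,[*PW(WP(t)[0]+.01,WP(t)[1]),.018]))-b;y=np.array(proj(d,[*PW(WP(t)[0],WP(t)[1]+.01),.018]))-b
    print(n,'tip',np.round(proj(d,t),2),'dropped',b.round(2),'d/10mm x',x.round(2),'y',y.round(2))
    im=cv2.imread(f'pics/{n}.png')
    c=np.int32(b); cr=cv2.resize(im[c[1]-25:c[1]+15,c[0]-20:c[0]+20],None,fx=10,fy=10,interpolation=cv2.INTER_CUBIC)
    cv2.imwrite(f'pics/z{n}.png',cr);print(c-[20,25])
cv2.imwrite('pics/zz6.png',np.hstack([cv2.imread('pics/zsc6.png'),cv2.imread('pics/zsd6.png')]))
```

```text
sc6 tip [354.64 224.32] dropped [354.51 226.46] d/10mm x [2.12 1.42] y [ 2.06 -1.28]
[334 201]
sd6 tip [313.59 241.65] dropped [313.7  244.36] d/10mm x [-0.75  2.69] y [3.83 0.42]
[293 219]
```

View pics/zz6.png

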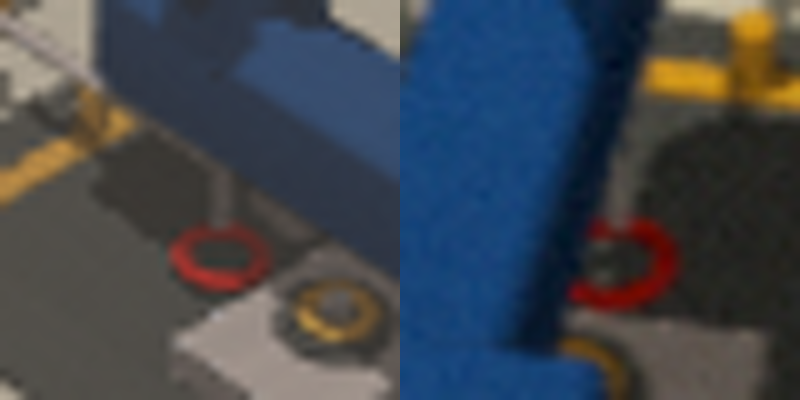

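Both crops show the tip just above the ring: scene tip (356.0,223.8) with ring (356.1,226.8), side tip (315.2,242) with ring (314.5,245.3). The correction is about +2.7 mm in x and −2 mm in y.

```bash
python3 -c "
from h import *
tipto(.071,.0098,.0266);tipto(.071,.0098,.0105)"
```

```text
tipto delta cm [0.235 0.217 0.082] turn -0.07 tcp [0.4866 0.0287 0.0366]
tipto delta cm [0.245 0.235 1.692] turn -0.07 tcp [0.4866 0.0287 0.0205]
```

{"op": "arm_command", "data": {"deltas": [{"xyz": [0.2, 0.2, 0], "turn": 0, "jaw": 255}, {"xyz": [0.3, 0.25, 0], "turn": 0, "jaw": 255}, {"xyz": [0.3, 0.25, 0.2], "turn": 0, "jaw": 255}, {"xyz": [0.3, 0.25, 0.5], "turn": 0, "jaw": 255}, {"xyz": [0.3, 0.25, 0.7], "turn": 0, "jaw": 255}]}}

```text
clock: 7.93
position: [0.4872, 0.029, 0.0301]
ee_rot: [-2.86, -1.283, 0.016]
force: [0.3, -0.1, -0.6]
width: 0.261
```

```bash
python3 -c "
from h import *
show();tip();tipto(.071,.0098,.0105)"
```

```text
t 7.93 pos [0.4872 0.029  0.0301] head 48.32 tilt 0.72 F [ 0.34 -0.09 -0.6 ] T [-0.02 -0.02 -0.04] w 0.261 q [ 0.03  0.51 -0.25  2.08  0.21  0.59 -1.1 ]
 punch frame tcp [-0.0884  0.0099] Fpunch along 0.16 lat -0.32
tip punch x 71.5 y 9.3 z(world) 20.1 mm head 48.32
tipto delta cm [-0.047 -0.017  0.964] turn -0.08 tcp [0.4866 0.0287 0.0205]
```

No contact so far. Going down.

{"op": "arm_command", "data": {"deltas": [{"xyz": [0, 0, 0.2], "turn": 0, "jaw": 255}, {"xyz": [0, 0, 0.4], "turn": 0, "jaw": 255}, {"xyz": [0, 0, 0.5], "turn": 0, "jaw": 255}]}}

```text
clock: 8.18
position: [0.4869, 0.029, 0.0248]
ee_rot: [-2.859, -1.283, 0.017]
force: [-0.4, 0.9, -1.0]
width: 0.257
```

```bash
python3 -c "
from h import *
show();tip();tipto(.071,.0098,.0105)"
```

```text
t 8.18 pos [0.4869 0.029  0.0248] head 48.33 tilt 0.75 F [-0.4   0.88 -1.04] T [-0.05 -0.01 -0.04] w 0.257 q [ 0.02  0.52 -0.25  2.08  0.21  0.58 -1.1 ]
 punch frame tcp [-0.0886  0.0101] Fpunch along 0.40 lat 0.88
tip punch x 71.3 y 9.5 z(world) 14.7 mm head 48.33
tipto delta cm [-0.031 -0.001  0.42 ] turn -0.07 tcp [0.4866 0.0287 0.0206]
```

{"op": "arm_command", "data": {"deltas": [{"xyz": [0, 0, 0.2], "turn": 0, "jaw": 255}, {"xyz": [0, 0, 0.4], "turn": 0, "jaw": 255}, {"xyz": [0, 0, 0.4], "turn": 0, "jaw": 255}]}}

```text
clock: 8.43
position: [0.4866, 0.0289, 0.0204]
ee_rot: [-2.859, -1.283, 0.018]
force: [-0.4, -0.1, -1.3]
width: 0.254
```

```bash
python3 crops.py 7
```

```text
t 8.43 pos [0.4866 0.0289 0.0204] head 48.33 tilt 0.78 F [-0.38 -0.06 -1.29] T [-0.06 -0.05 -0.02] w 0.254 q [ 0.02  0.52 -0.25  2.08  0.22  0.57 -1.11]
 punch frame tcp [-0.0889  0.0103] Fpunch along -0.30 lat 0.24
tip punch x 71.1 y 9.7 z(world) 10.2 mm head 48.33
sc tip px [354.5 228.8]
sd tip px [312.8 247.1]
```

View pics/cr7.png

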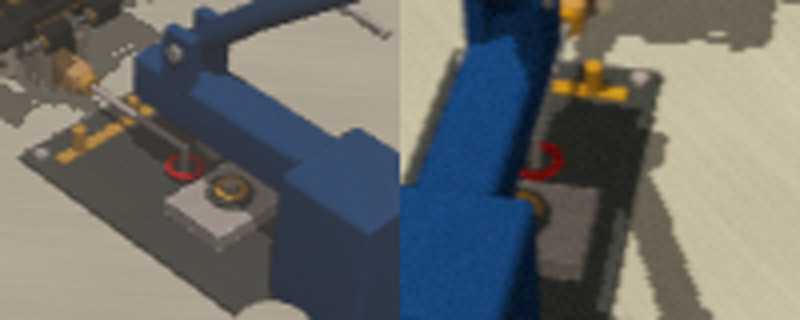

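The hook tip is inside the red ring in both views, scene crop (184,160) and side crop (540,150), with no vertical force. Now I'll draw slowly, easing towards the centre line.

{"op": "arm_command", "data": {"deltas": [{"xyz": [-0.3, 0.1, 0], "turn": 0, "jaw": 255}, {"xyz": [-0.6, 0.2, 0], "turn": 0, "jaw": 255}, {"xyz": [-0.9, 0.35, 0], "turn": 0, "jaw": 255}, {"xyz": [-1.2, 0.5, 0], "turn": 0, "jaw": 255}, {"xyz": [-1.5, 0.6, 0], "turn": 0, "jaw": 255}]}}

```text
clock: 8.95
position: [0.4817, 0.0137, 0.0209]
ee_rot: [-2.859, -1.283, 0.015]
force: [2.1, 2.0, -2.6]
width: 0.26
```

```bash
python3 -c "
from h import *
show();tip()"
```

```text
t 8.95 pos [0.4817 0.0137 0.0209] head 48.34 tilt 0.71 F [ 2.08  2.01 -2.6 ] T [ 0.49 -0.39  0.06] w 0.260 q [ 0.05  0.52 -0.25  2.1   0.22  0.56 -1.08]
 punch frame tcp [-0.1035  0.0039] Fpunch along 2.88 lat -0.23
tip punch x 56.5 y 3.4 z(world) 10.9 mm head 48.34
```

{"op": "arm_command", "data": {"deltas": [{"xyz": [-0.3, 0.1, 0], "turn": 0, "jaw": 255}, {"xyz": [-0.6, 0.2, 0], "turn": 0, "jaw": 255}, {"xyz": [-0.9, 0.35, 0], "turn": 0, "jaw": 255}, {"xyz": [-1.2, 0.45, 0], "turn": 0, "jaw": 255}, {"xyz": [-1.5, 0.5, 0], "turn": 0, "jaw": 255}]}}

```text
clock: 9.37
position: [0.4755, -0.0011, 0.0209]
ee_rot: [-2.859, -1.283, 0.015]
force: [2.1, 2.4, -2.3]
width: 0.258
```

```bash
cat >> h.py <<'E'
def show2():
    show();s,R,h=st();T=s['ft_torque'];tip()
    print('  torque: about N(lat axis) %.3f  about E %.3f z %.3f'%(T[:2]@N_,T[:2]@E_,T[2]))
E
python3 crops.py 8; python3 -c "
from h import *
show2()"
```

```text
t 9.37 pos [ 0.4755 -0.0011  0.0209] head 48.33 tilt 0.70 F [ 2.05  2.39 -2.27] T [ 0.42 -0.37  0.1 ] w 0.258 q [ 0.08  0.51 -0.25  2.11  0.22  0.56 -1.05]
 punch frame tcp [-0.1187 -0.0012] Fpunch along 3.15 lat 0.04
tip punch x 41.2 y -1.8 z(world) 11.0 mm head 48.33
sc tip px [345.8 225.9]
sd tip px [310.8 238.5]
t 9.47 pos [ 0.475  -0.0015  0.0209] head 48.29 tilt 0.74 F [-0.83  0.01 -0.72] T [ 0.05 -0.01  0.04] w 0.255 q [ 0.08  0.51 -0.25  2.11  0.22  0.56 -1.05]
 punch frame tcp [-0.1194 -0.0012] Fpunch along -0.54 lat 0.63
tip punch x 40.6 y -1.8 z(world) 10.8 mm head 48.29
  torque: about N(lat axis) -0.047  about E 0.027 z 0.044
```

View pics/cr8.png

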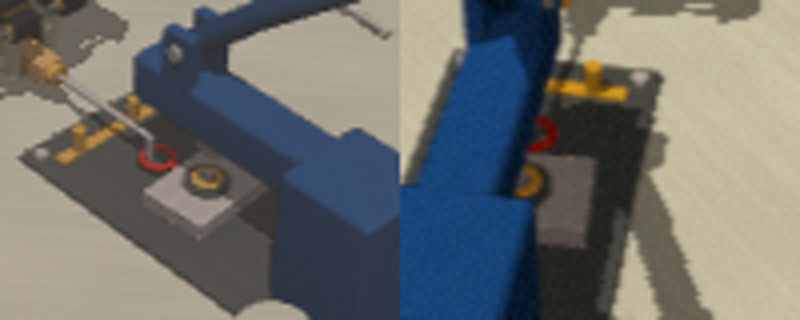

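{"op": "arm_command", "data": {"deltas": [{"xyz": [-0.4, 0, 0], "turn": 0, "jaw": 255}, {"xyz": [-0.8, 0.1, 0], "turn": 0, "jaw": 255}, {"xyz": [-1.2, 0.1, 0], "turn": 0, "jaw": 255}, {"xyz": [-1.6, 0.1, 0], "turn": 0, "jaw": 255}, {"xyz": [-2.0, 0.1, 0], "turn": 0, "jaw": 255}]}}

```text
clock: 9.88
position: [0.4621, -0.0175, 0.021]
ee_rot: [-2.86, -1.282, 0.016]
force: [2.1, 2.4, -1.4]
width: 0.255
```

```bash
python3 -c "
from h import *
show2()"
```

```text
t 9.88 pos [ 0.4621 -0.0175  0.021 ] head 48.29 tilt 0.73 F [ 2.05  2.43 -1.38] T [ 0.49 -0.42  0.08] w 0.255 q [ 0.12  0.5  -0.25  2.14  0.22  0.54 -1.03]
 punch frame tcp [-0.1398 -0.0021] Fpunch along 3.18 lat 0.07
tip punch x 20.2 y -2.7 z(world) 11.0 mm head 48.29
  torque: about N(lat axis) -0.646  about E 0.005 z 0.078
```

{"op": "arm_command", "data": {"deltas": [{"xyz": [-0.4, 0, 0], "turn": 0, "jaw": 255}, {"xyz": [-0.8, 0, 0], "turn": 0, "jaw": 255}, {"xyz": [-1.2, 0, 0], "turn": 0, "jaw": 255}, {"xyz": [-1.6, 0, 0], "turn": 0, "jaw": 255}]}}

```text
clock: 10.22
position: [0.4512, -0.0297, 0.0211]
ee_rot: [-2.86, -1.282, 0.016]
force: [2.6, 2.6, -2.2]
width: 0.255
```

```bash
python3 -c "
from h import *
show2()"; python3 crops.py 9
```

```text
t 10.22 pos [ 0.4512 -0.0297  0.0211] head 48.28 tilt 0.73 F [ 2.55  2.63 -2.23] T [ 0.41 -0.39  0.01] w 0.255 q [ 0.14  0.48 -0.25  2.17  0.22  0.53 -1.  ]
 punch frame tcp [-0.1563 -0.002 ] Fpunch along 3.66 lat -0.17
tip punch x 3.7 y -2.6 z(world) 11.1 mm head 48.28
  torque: about N(lat axis) -0.566  about E -0.017 z 0.014
t 10.22 pos [ 0.4512 -0.0297  0.0211] head 48.28 tilt 0.73 F [ 2.55  2.63 -2.23] T [ 0.41 -0.39  0.01] w 0.255 q [ 0.14  0.48 -0.25  2.17  0.22  0.53 -1.  ]
 punch frame tcp [-0.1563 -0.002 ] Fpunch along 3.66 lat -0.17
tip punch x 3.7 y -2.6 z(world) 11.1 mm head 48.28
sc tip px [337.9 220.8]
sd tip px [313.2 229.1]
```

View pics/cr9.png

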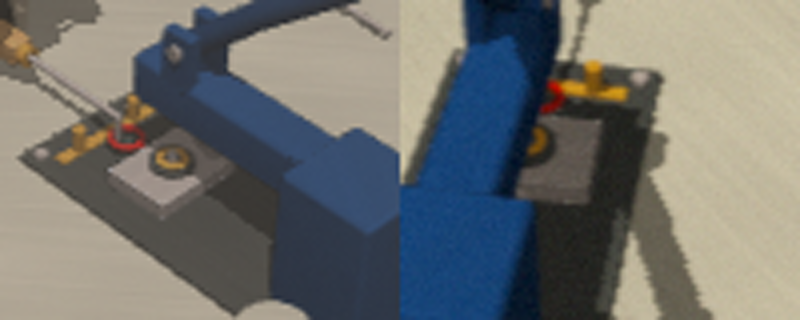

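```bash
cat > op.py <<'E'
from h import *
import sys
k=sys.argv[1];ims=[]
def op(d,z,x0=-.06,x1=.11,y0=-.09,y1=.09,s=2000):
    W=int((y1-y0)*s);H=int((x1-x0)*s);jj,ii=np.meshgrid(np.arange(W),np.arange(H))
    X=x1-ii/s;Y=y1-jj/s
    p=np.stack([O[0]+X*E_[0]+Y*N_[0],O[1]+X*E_[1]+Y*N_[1],np.full(X.shape,z)],-1)
    u,v=proj(d,p);o=cv2.remap(cv2.cvtColor(d['frame'],cv2.COLOR_RGB2BGR),u.astype(np.float32),v.astype(np.float32),cv2.INTER_CUBIC)
    return o
cv2.imwrite(f'pics/op{k}.png',np.hstack([op(load('sc'+k),.020),op(load('sd'+k),.020)]))
E
python3 op.py 9
```

```text
(no output)
```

View pics/op9.png

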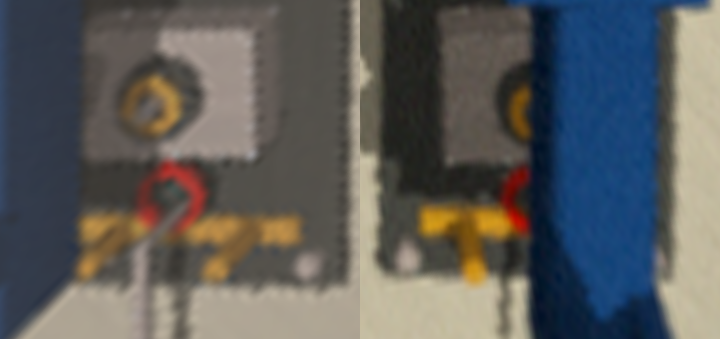

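{"op": "arm_command", "data": {"deltas": [{"xyz": [-0.3, 0, 0], "turn": 0, "jaw": 255}, {"xyz": [-0.6, 0, 0], "turn": 0, "jaw": 255}, {"xyz": [-0.9, 0, 0], "turn": 0, "jaw": 255}, {"xyz": [-1.2, 0, 0], "turn": 0, "jaw": 255}]}}

```text
clock: 10.65
position: [0.4425, -0.0394, 0.0211]
ee_rot: [-2.861, -1.281, 0.018]
force: [1.3, 3.0, -2.7]
width: 0.255
```

```bash
python3 -c "
from h import *
show2()"
```

```text
t 10.65 pos [ 0.4425 -0.0394  0.0211] head 48.24 tilt 0.78 F [ 1.32  2.96 -2.74] T [ 0.48 -0.41  0.01] w 0.255 q [ 0.17  0.48 -0.25  2.18  0.23  0.52 -0.99]
 punch frame tcp [-0.1692 -0.0018] Fpunch along 3.09 lat 0.97
tip punch x -9.3 y -2.6 z(world) 10.9 mm head 48.24
  torque: about N(lat axis) -0.628  about E 0.008 z 0.013
```

{"op": "arm_command", "data": {"deltas": [{"xyz": [-0.2, 0, 0], "turn": 0, "jaw": 255}, {"xyz": [-0.4, 0, 0], "turn": 0, "jaw": 255}, {"xyz": [-0.6, 0, 0], "turn": 0, "jaw": 255}, {"xyz": [-0.8, 0, 0], "turn": 0, "jaw": 255}, {"xyz": [-1.0, 0, 0], "turn": 0, "jaw": 255}]}}

```text
clock: 11.07
position: [0.4358, -0.0469, 0.0212]
ee_rot: [-2.861, -1.281, 0.018]
force: [1.9, 1.9, -2.6]
width: 0.255
```

```bash
python3 -c "
from h import *
show2()"; python3 crops.py 10; python3 op.py 10
```

```text
t 11.07 pos [ 0.4358 -0.0469  0.0212] head 48.25 tilt 0.77 F [ 1.87  1.89 -2.57] T [ 0.44 -0.44 -0.01] w 0.255 q [ 0.18  0.47 -0.25  2.2   0.23  0.51 -0.97]
 punch frame tcp [-0.1793 -0.0018] Fpunch along 2.65 lat -0.15
tip punch x -19.4 y -2.6 z(world) 11.0 mm head 48.25
  torque: about N(lat axis) -0.627  about E -0.039 z -0.014
t 11.07 pos [ 0.4358 -0.0469  0.0212] head 48.25 tilt 0.77 F [ 1.87  1.89 -2.57] T [ 0.44 -0.44 -0.01] w 0.255 q [ 0.18  0.47 -0.25  2.2   0.23  0.51 -0.97]
 punch frame tcp [-0.1793 -0.0018] Fpunch along 2.65 lat -0.15
tip punch x -19.4 y -2.6 z(world) 11.0 mm head 48.25
sc tip px [333.4 217.6]
sd tip px [314.8 223.7]
```

View pics/op10.png

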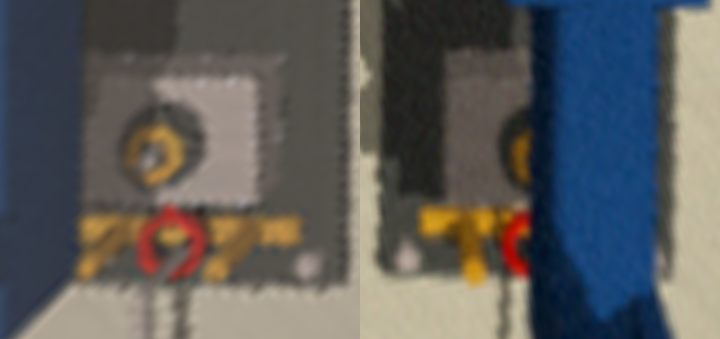

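{"op": "arm_command", "data": {"deltas": [{"xyz": [-0.2, 0, 0], "turn": 0, "jaw": 255}, {"xyz": [-0.4, 0, 0], "turn": 0, "jaw": 255}, {"xyz": [-0.6, 0, 0], "turn": 0, "jaw": 255}, {"xyz": [-0.8, 0, 0], "turn": 0, "jaw": 255}, {"xyz": [-0.9, 0, 0], "turn": 0, "jaw": 255}]}}

```text
clock: 11.58
position: [0.4292, -0.0542, 0.0212]
ee_rot: [-2.861, -1.28, 0.019]
force: [1.7, 2.0, -3.1]
width: 0.256
```

```bash
python3 -c "
from h import *
show2()"
```

```text
t 11.58 pos [ 0.4292 -0.0542  0.0212] head 48.21 tilt 0.81 F [ 1.73  2.03 -3.14] T [ 0.53 -0.38  0.03] w 0.256 q [ 0.2   0.46 -0.25  2.21  0.23  0.5  -0.96]
 punch frame tcp [-0.1891 -0.0017] Fpunch along 2.66 lat 0.04
tip punch x -29.2 y -2.5 z(world) 10.9 mm head 48.21
  torque: about N(lat axis) -0.650  about E 0.068 z 0.035
```

{"op": "arm_command", "data": {"deltas": [{"xyz": [-0.06, 0, 0], "turn": 0, "jaw": 255}, {"xyz": [-0.12, 0, 0], "turn": 0, "jaw": 255}, {"xyz": [-0.18, 0, 0], "turn": 0, "jaw": 255}, {"xyz": [-0.24, 0, 0], "turn": 0, "jaw": 255}, {"xyz": [-0.3, 0, 0], "turn": 0, "jaw": 255}]}}

```text
clock: 12.0
position: [0.4272, -0.0564, 0.0213]
ee_rot: [-2.861, -1.28, 0.019]
force: [3.0, 2.8, -2.1]
width: 0.253
```

```bash
python3 -c "
from h import *
show2()"
```

```text
t 12.00 pos [ 0.4272 -0.0564  0.0213] head 48.21 tilt 0.81 F [ 3.03  2.77 -2.06] T [ 0.45 -0.5   0.05] w 0.253 q [ 0.21  0.46 -0.25  2.21  0.23  0.5  -0.95]
 punch frame tcp [-0.1921 -0.0016] Fpunch along 4.08 lat -0.44
tip punch x -32.2 y -2.5 z(world) 11.0 mm head 48.21
  torque: about N(lat axis) -0.670  about E -0.077 z 0.049
```

{"op": "arm_command", "data": {"deltas": [{"xyz": [-0.05, 0, 0], "turn": 0, "jaw": 255}, {"xyz": [-0.1, 0, 0], "turn": 0, "jaw": 255}, {"xyz": [-0.15, 0, 0], "turn": 0, "jaw": 255}, {"xyz": [-0.2, 0, 0], "turn": 0, "jaw": 255}, {"xyz": [-0.2, 0, 0], "turn": 0, "jaw": 255}]}}

```text
clock: 12.42
position: [0.4258, -0.058, 0.0213]
ee_rot: [-2.861, -1.28, 0.019]
force: [0.8, 2.9, -1.9]
width: 0.258
```

```bash
python3 -c "
from h import *
show2()"
```

```text
t 12.42 pos [ 0.4258 -0.058   0.0213] head 48.20 tilt 0.82 F [ 0.83  2.93 -1.91] T [ 0.41 -0.39 -0.01] w 0.258 q [ 0.21  0.46 -0.25  2.22  0.23  0.5  -0.95]
 punch frame tcp [-0.1943 -0.0016] Fpunch along 2.74 lat 1.32
tip punch x -34.4 y -2.5 z(world) 10.9 mm head 48.20
  torque: about N(lat axis) -0.569  about E -0.022 z -0.013
```

{"op": "arm_command", "data": {"deltas": [{"xyz": [-0.05, 0, 0], "turn": 0, "jaw": 255}, {"xyz": [-0.1, 0, 0], "turn": 0, "jaw": 255}, {"xyz": [-0.15, 0, 0], "turn": 0, "jaw": 255}, {"xyz": [-0.15, 0, 0], "turn": 0, "jaw": 255}]}}

```text
clock: 12.75
position: [0.4246, -0.0592, 0.0213]
ee_rot: [-2.861, -1.28, 0.019]
force: [2.6, 1.3, -2.7]
width: 0.26
```

```bash
python3 -c "
from h import *
show2()"
```

```text
t 12.75 pos [ 0.4246 -0.0592  0.0213] head 48.20 tilt 0.82 F [ 2.63  1.34 -2.72] T [ 0.42 -0.4  -0.01] w 0.260 q [ 0.21  0.46 -0.25  2.22  0.23  0.5  -0.95]
 punch frame tcp [-0.1959 -0.0016] Fpunch along 2.75 lat -1.09
tip punch x -36.0 y -2.5 z(world) 10.9 mm head 48.20
  torque: about N(lat axis) -0.578  about E -0.026 z -0.006
```

{"op": "arm_command", "data": {"deltas": [{"xyz": [-0.05, 0, 0], "turn": 0, "jaw": 255}, {"xyz": [-0.1, 0, 0], "turn": 0, "jaw": 255}, {"xyz": [-0.15, 0, 0], "turn": 0, "jaw": 255}, {"xyz": [-0.15, 0, 0], "turn": 0, "jaw": 255}]}}

```text
clock: 13.08
position: [0.4238, -0.0603, 0.0213]
ee_rot: [-2.861, -1.28, 0.019]
force: [3.3, 3.0, -2.0]
width: 0.257
```

```bash
python3 -c "
from h import *
show2()"
```

```text
t 13.08 pos [ 0.4238 -0.0603  0.0213] head 48.21 tilt 0.81 F [ 3.28  3.03 -2.03] T [ 0.57 -0.62  0.03] w 0.257 q [ 0.22  0.46 -0.25  2.22  0.23  0.5  -0.95]
 punch frame tcp [-0.1973 -0.0017] Fpunch along 4.44 lat -0.45
tip punch x -37.3 y -2.5 z(world) 11.0 mm head 48.21
  torque: about N(lat axis) -0.840  about E -0.086 z 0.026
```

The torque is rising at tip x −37.3, which suggests first pin contact. Smaller steps now.

{"op": "arm_command", "data": {"deltas": [{"xyz": [-0.05, 0, 0], "turn": 0, "jaw": 255}, {"xyz": [-0.1, 0, 0], "turn": 0, "jaw": 255}, {"xyz": [-0.1, 0, 0], "turn": 0, "jaw": 255}]}}

```text
clock: 13.33
position: [0.4238, -0.0606, 0.0214]
ee_rot: [-2.861, -1.281, 0.017]
force: [3.8, 4.1, -3.1]
width: 0.258
```

```bash
python3 -c "
from h import *
show2()"
```

```text
t 13.33 pos [ 0.4238 -0.0606  0.0214] head 48.24 tilt 0.74 F [ 3.81  4.07 -3.07] T [ 0.81 -0.78  0.01] w 0.258 q [ 0.22  0.46 -0.25  2.22  0.23  0.5  -0.94]
 punch frame tcp [-0.1975 -0.0019] Fpunch along 5.57 lat -0.17
tip punch x -37.5 y -2.7 z(world) 11.4 mm head 48.24
  torque: about N(lat axis) -1.128  about E -0.051 z 0.007
```

{"op": "arm_command", "data": {"deltas": [{"xyz": [-0.12, 0, 0], "turn": 0, "jaw": 255}, {"xyz": [-0.15, 0, 0], "turn": 0, "jaw": 255}, {"xyz": [-0.15, 0, 0], "turn": 0, "jaw": 255}]}}

```text
clock: 13.58
position: [0.4239, -0.0608, 0.0216]
ee_rot: [-2.86, -1.282, 0.013]
force: [6.1, 6.7, -3.7]
width: 0.259
```

```bash
python3 -c "
from h import *
show2()"
```

```text
t 13.58 pos [ 0.4239 -0.0608  0.0216] head 48.29 tilt 0.64 F [ 6.05  6.75 -3.68] T [ 1.12 -0.96  0.03] w 0.259 q [ 0.22  0.46 -0.25  2.22  0.23  0.5  -0.94]
 punch frame tcp [-0.1976 -0.0021] Fpunch along 9.06 lat -0.07
tip punch x -37.6 y -2.8 z(world) 11.9 mm head 48.29
  torque: about N(lat axis) -1.470  about E 0.022 z 0.032
```

{"op": "arm_command", "data": {"deltas": [{"xyz": [-0.18, 0, 0], "turn": 0, "jaw": 255}, {"xyz": [-0.18, 0, 0], "turn": 0, "jaw": 255}, {"xyz": [-0.18, 0, 0], "turn": 0, "jaw": 255}]}}

```text
clock: 13.83
position: [0.4241, -0.061, 0.0218]
ee_rot: [-2.859, -1.284, 0.009]
force: [5.3, 7.0, -5.2]
width: 0.256
```

```bash
python3 -c "
from h import *
show2()"
```

```text
t 13.83 pos [ 0.4241 -0.061   0.0218] head 48.37 tilt 0.54 F [ 5.26  7.   -5.21] T [ 1.19 -1.06  0.06] w 0.256 q [ 0.22  0.46 -0.26  2.22  0.23  0.49 -0.94]
 punch frame tcp [-0.1976 -0.0024] Fpunch along 8.73 lat 0.69
tip punch x -37.6 y -2.8 z(world) 12.4 mm head 48.37
  torque: about N(lat axis) -1.592  about E -0.009 z 0.062
```

{"op": "arm_command", "data": {"deltas": [{"xyz": [-0.19, 0, 0.05], "turn": 0, "jaw": 255}, {"xyz": [-0.19, 0, 0.05], "turn": 0, "jaw": 255}, {"xyz": [-0.19, 0, 0.05], "turn": 0, "jaw": 255}, {"xyz": [-0.19, 0, 0.05], "turn": 0, "jaw": 255}]}}

```text
clock: 14.17
position: [0.4243, -0.0612, 0.0214]
ee_rot: [-2.858, -1.286, 0.005]
force: [6.2, 7.8, -5.3]
width: 0.257
```

```bash
python3 -c "
from h import *
show2()"
```

```text
t 14.17 pos [ 0.4243 -0.0612  0.0214] head 48.46 tilt 0.47 F [ 6.18  7.81 -5.31] T [ 1.26 -1.04  0.09] w 0.257 q [ 0.23  0.46 -0.26  2.22  0.23  0.49 -0.94]
 punch frame tcp [-0.1976 -0.0026] Fpunch along 9.94 lat 0.53
tip punch x -37.6 y -2.8 z(world) 12.5 mm head 48.46
  torque: about N(lat axis) -1.636  about E 0.053 z 0.095
```

{"op": "arm_command", "data": {"deltas": [{"xyz": [-0.19, -0.02, 0.05], "turn": 0.1, "jaw": 255}, {"xyz": [-0.19, -0.02, 0.05], "turn": 0.1, "jaw": 255}, {"xyz": [-0.19, -0.02, 0.05], "turn": 0.1, "jaw": 255}, {"xyz": [-0.19, -0.02, 0.05], "turn": 0.1, "jaw": 255}]}}

```text
clock: 14.5
position: [0.4243, -0.0612, 0.021]
ee_rot: [-2.858, -1.286, 0.001]
force: [6.6, 8.2, -5.5]
width: 0.26
```

```bash
python3 -c "
from h import *
show2()"
```

```text
t 14.50 pos [ 0.4243 -0.0612  0.021 ] head 48.45 tilt 0.45 F [ 6.6   8.24 -5.46] T [ 1.26 -1.06 -0.02] w 0.260 q [ 0.23  0.46 -0.26  2.23  0.23  0.48 -0.93]
 punch frame tcp [-0.1976 -0.0026] Fpunch along 10.54 lat 0.51
tip punch x -37.6 y -2.9 z(world) 12.5 mm head 48.45
  torque: about N(lat axis) -1.642  about E 0.040 z -0.024
```

{"op": "arm_command", "data": {"deltas": [{"xyz": [-0.18, -0.02, 0.05], "turn": 0.05, "jaw": 255}, {"xyz": [-0.18, -0.02, 0.05], "turn": 0.05, "jaw": 255}, {"xyz": [-0.18, -0.02, 0.05], "turn": 0.05, "jaw": 255}, {"xyz": [-0.18, -0.02, 0.05], "turn": 0.05, "jaw": 255}, {"xyz": [-0.18, -0.02, 0.05], "turn": 0.05, "jaw": 255}]}}

```text
clock: 14.92
position: [0.4243, -0.0612, 0.0207]
ee_rot: [-2.857, -1.287, -0.003]
force: [6.3, 8.1, -5.5]
width: 0.259
```

```bash
python3 -c "
from h import *
show2()"; python3 crops.py 11; python3 op.py 11
```

```text
t 14.92 pos [ 0.4243 -0.0612  0.0207] head 48.48 tilt 0.48 F [ 6.28  8.14 -5.52] T [ 1.21 -1.05  0.09] w 0.259 q [ 0.23  0.46 -0.26  2.23  0.23  0.48 -0.93]
 punch frame tcp [-0.1976 -0.0027] Fpunch along 10.26 lat 0.68
tip punch x -37.6 y -2.8 z(world) 12.5 mm head 48.48
  torque: about N(lat axis) -1.602  about E 0.007 z 0.087
t 14.92 pos [ 0.4243 -0.0612  0.0207] head 48.48 tilt 0.48 F [ 6.28  8.14 -5.52] T [ 1.21 -1.05  0.09] w 0.259 q [ 0.23  0.46 -0.26  2.23  0.23  0.48 -0.93]
 punch frame tcp [-0.1976 -0.0027] Fpunch along 10.26 lat 0.68
tip punch x -37.6 y -2.8 z(world) 12.5 mm head 48.48
sc tip px [329.8 214.9]
sd tip px [315.9 219.2]
```

View pics/op11.png

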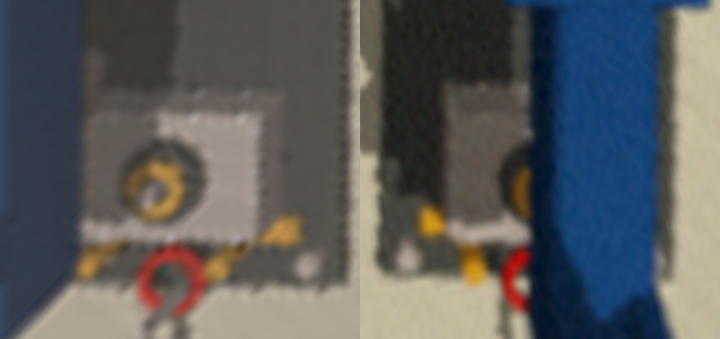

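View pics/cr11.png

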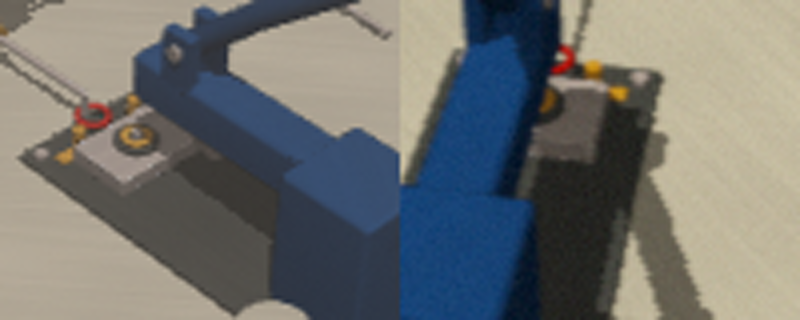

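The rectified view shows the carrier's front edge level against both pins, the grommet on its stub at (155,187), and the eye between the pins. I'll hold once more, with the sideways force eased, then release gradually.

{"op": "arm_command", "data": {"deltas": [{"xyz": [-0.18, -0.04, 0.05], "turn": 0.05, "jaw": 255}, {"xyz": [-0.18, -0.04, 0.05], "turn": 0.05, "jaw": 255}, {"xyz": [-0.18, -0.04, 0.05], "turn": 0.05, "jaw": 255}, {"xyz": [-0.18, -0.04, 0.05], "turn": 0.05, "jaw": 255}, {"xyz": [-0.18, -0.04, 0.05], "turn": 0.05, "jaw": 255}]}}

```text
clock: 15.43
position: [0.4236, -0.0614, 0.0204]
ee_rot: [-2.857, -1.287, -0.006]
force: [2.2, 5.2, 1.1]
width: 0.257
```

```bash
python3 -c "
from h import *
show2()"
```

```text
t 15.43 pos [ 0.4236 -0.0614  0.0204] head 48.51 tilt 0.52 F [2.18 5.2  1.08] T [ 1.47 -0.78  0.27] w 0.257 q [ 0.23  0.46 -0.26  2.23  0.23  0.48 -0.93]
 punch frame tcp [-0.1982 -0.0023] Fpunch along 5.34 lat 1.80
tip punch x -38.2 y -2.4 z(world) 12.5 mm head 48.51
  torque: about N(lat axis) -1.616  about E 0.393 z 0.268
```

{"op": "arm_command", "data": {"deltas": [{"xyz": [-0.1, 0, 0], "turn": 0, "jaw": 255}, {"xyz": [-0.05, 0, 0], "turn": 0, "jaw": 255}, {"xyz": [0, 0, 0], "turn": 0, "jaw": 255}]}}

```text
clock: 15.68
position: [0.4237, -0.0612, 0.0205]
ee_rot: [-2.856, -1.288, -0.007]
force: [1.4, 3.5, -0.2]
width: 0.256
```

```bash
python3 -c "
from h import *
show2()"; python3 crops.py 12; python3 op.py 12
```

```text
t 15.68 pos [ 0.4237 -0.0612  0.0205] head 48.54 tilt 0.53 F [ 1.44  3.49 -0.24] T [ 0.83 -0.45  0.17] w 0.256 q [ 0.23  0.46 -0.26  2.23  0.23  0.48 -0.93]
 punch frame tcp [-0.198  -0.0022] Fpunch along 3.57 lat 1.23
tip punch x -37.9 y -2.2 z(world) 12.7 mm head 48.54
  torque: about N(lat axis) -0.922  about E 0.214 z 0.174
t 15.68 pos [ 0.4237 -0.0612  0.0205] head 48.54 tilt 0.53 F [ 1.44  3.49 -0.24] T [ 0.83 -0.45  0.17] w 0.256 q [ 0.23  0.46 -0.26  2.23  0.23  0.48 -0.93]
 punch frame tcp [-0.198  -0.0022] Fpunch along 3.57 lat 1.23
tip punch x -37.9 y -2.2 z(world) 12.7 mm head 48.54
sc tip px [329.9 214.8]
sd tip px [316.1 219.1]
```

View pics/op12.png

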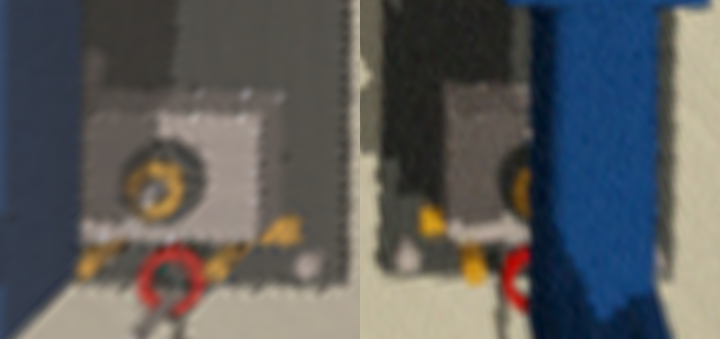

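View pics/cr12.png

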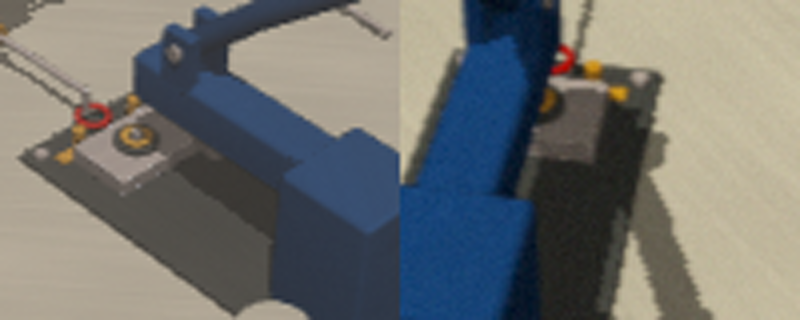

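Run:
```python
import cv2,numpy as np
r=[]
for k in('11','12'):
    a=cv2.imread(f'pics/sc{k}.png')[195:235,305:355];b=cv2.imread(f'pics/sd{k}.png')[195:235,300:350]
    r.append(np.hstack([cv2.resize(x,None,fx=8,fy=7,interpolation=cv2.INTER_CUBIC) for x in(a,b)]))
cv2.imwrite('pics/cmp.png',np.vstack(r))
```

```text
(no output)
```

View pics/cmp.png

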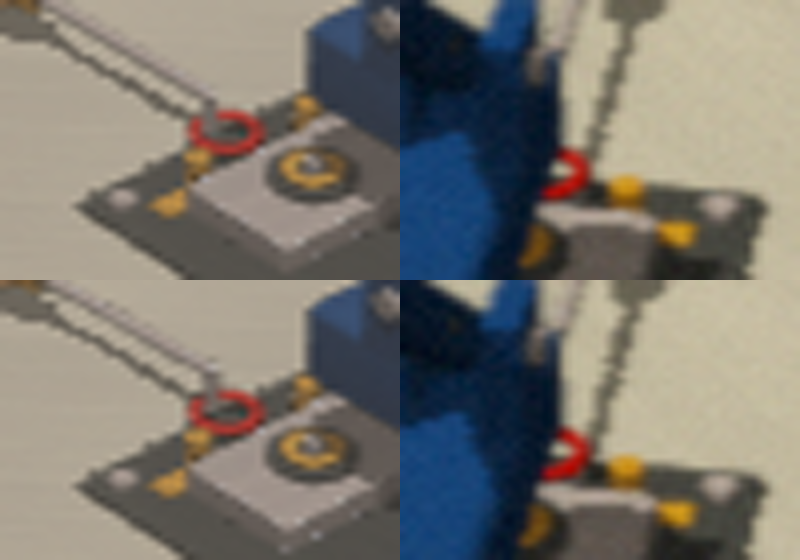

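The awl pitched a little in the fingers and the hook rose about 2–3 mm. The carrier is unchanged between frames 11 and 12. I'll unload gently forward before lifting.

{"op": "arm_command", "data": {"deltas": [{"xyz": [0.05, -0.03, -0.03], "turn": 0, "jaw": 255}, {"xyz": [0.1, -0.05, -0.06], "turn": 0, "jaw": 255}, {"xyz": [0.2, -0.05, -0.1], "turn": 0, "jaw": 255}, {"xyz": [0.2, -0.05, -0.1], "turn": 0, "jaw": 255}]}}

```text
clock: 16.12
position: [0.424, -0.0599, 0.0214]
ee_rot: [-2.857, -1.287, -0.004]
force: [0.1, -0.3, -2.0]
width: 0.258
```

```bash
python3 -c "
from h import *
show2()"; python3 crops.py 13
python3 - <<'E'
import cv2,numpy as np
r=[]
for k in('12','13'):
    a=cv2.imread(f'pics/sc{k}.png')[195:235,305:355];b=cv2.imread(f'pics/sd{k}.png')[195:235,300:350]
    r.append(np.hstack([cv2.resize(x,None,fx=8,fy=7,interpolation=cv2.INTER_CUBIC) for x in(a,b)]))
cv2.imwrite('pics/cmp2.png',np.vstack(r))
E
```

```text
t 16.12 pos [ 0.424  -0.0599  0.0214] head 48.49 tilt 0.49 F [ 0.06 -0.29 -2.03] T [-0.08 -0.04  0.03] w 0.258 q [ 0.23  0.46 -0.26  2.23  0.23  0.48 -0.93]
 punch frame tcp [-0.1968 -0.0016] Fpunch along -0.18 lat -0.23
tip punch x -36.8 y -1.7 z(world) 13.3 mm head 48.49
  torque: about N(lat axis) 0.032  about E -0.081 z 0.029
t 16.12 pos [ 0.424  -0.0599  0.0214] head 48.49 tilt 0.49 F [ 0.06 -0.29 -2.03] T [-0.08 -0.04  0.03] w 0.258 q [ 0.23  0.46 -0.26  2.23  0.23  0.48 -0.93]
 punch frame tcp [-0.1968 -0.0016] Fpunch along -0.18 lat -0.23
tip punch x -36.8 y -1.7 z(world) 13.3 mm head 48.49
sc tip px [330.2 214.8]
sd tip px [316.2 219.2]
```

View pics/cmp2.png

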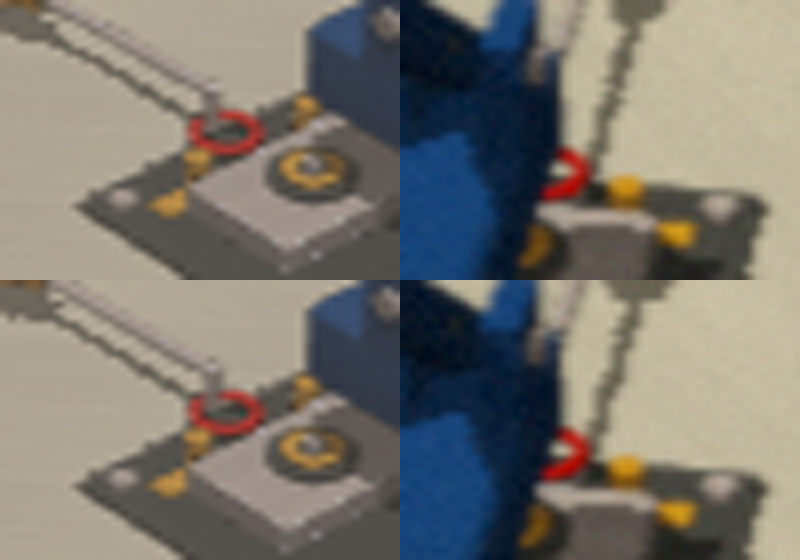

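{"op": "arm_command", "data": {"deltas": [{"xyz": [0.2, 0, 0], "turn": 0, "jaw": 255}, {"xyz": [0.4, 0, 0], "turn": 0, "jaw": 255}, {"xyz": [0.5, 0, -0.1], "turn": 0, "jaw": 255}, {"xyz": [0.5, 0, -0.3], "turn": 0, "jaw": 255}, {"xyz": [0.5, 0, -0.6], "turn": 0, "jaw": 255}]}}

```text
clock: 16.63
position: [0.4273, -0.056, 0.0275]
ee_rot: [-2.857, -1.287, -0.004]
force: [-0.1, 0.3, -1.1]
width: 0.26
```

```bash
python3 -c "
from h import *
show2()"
```

```text
t 16.63 pos [ 0.4273 -0.056   0.0275] head 48.52 tilt 0.50 F [-0.1   0.3  -1.07] T [-0.05 -0.06  0.02] w 0.260 q [ 0.22  0.45 -0.27  2.22  0.22  0.5  -0.94]
 punch frame tcp [-0.1917 -0.0015] Fpunch along 0.16 lat 0.27
tip punch x -31.7 y -1.6 z(world) 19.4 mm head 48.52
  torque: about N(lat axis) -0.003  about E -0.079 z 0.022
```

Free. Lifting straight up.

{"op": "arm_command", "data": {"deltas": [{"xyz": [0, 0, -0.5], "turn": 0, "jaw": 255}, {"xyz": [0, 0, -1.5], "turn": 0, "jaw": 255}, {"xyz": [0, 0, -3.5], "turn": 0, "jaw": 255}, {"xyz": [0, 0, -6], "turn": 0, "jaw": 255}, {"xyz": [0, 0, -8], "turn": 0, "jaw": 255}]}}

```text
clock: 17.05
position: [0.4272, -0.0567, 0.1091]
ee_rot: [-2.856, -1.288, -0.004]
force: [0.0, -0.8, -2.5]
width: 0.255
```

```bash
python3 -c "
from h import *
show2()"; python3 crops.py 14;python3 op.py 14
python3 - <<'E'
import cv2
a=cv2.imread('pics/sc14.png')[150:240,250:370]
cv2.imwrite('pics/a14.png',cv2.resize(a,None,fx=6,fy=6,interpolation=cv2.INTER_CUBIC))
E
```

```text
t 17.05 pos [ 0.4272 -0.0567  0.1091] head 48.53 tilt 0.51 F [ 0.04 -0.78 -2.49] T [-0.11 -0.07  0.02] w 0.255 q [ 0.28  0.3  -0.33  2.14  0.13  0.71 -0.85]
 punch frame tcp [-0.1923 -0.0019] Fpunch along -0.56 lat -0.55
tip punch x -32.2 y -1.9 z(world) 101.1 mm head 48.53
  torque: about N(lat axis) 0.037  about E -0.129 z 0.018
t 17.05 pos [ 0.4272 -0.0567  0.1091] head 48.53 tilt 0.51 F [ 0.04 -0.78 -2.49] T [-0.11 -0.07  0.02] w 0.255 q [ 0.28  0.3  -0.33  2.14  0.13  0.71 -0.85]
 punch frame tcp [-0.1923 -0.0019] Fpunch along -0.56 lat -0.55
tip punch x -32.2 y -1.9 z(world) 101.1 mm head 48.53
sc tip px [331.4 195.2]
sd tip px [314.2 194.5]
```

View pics/a14.png

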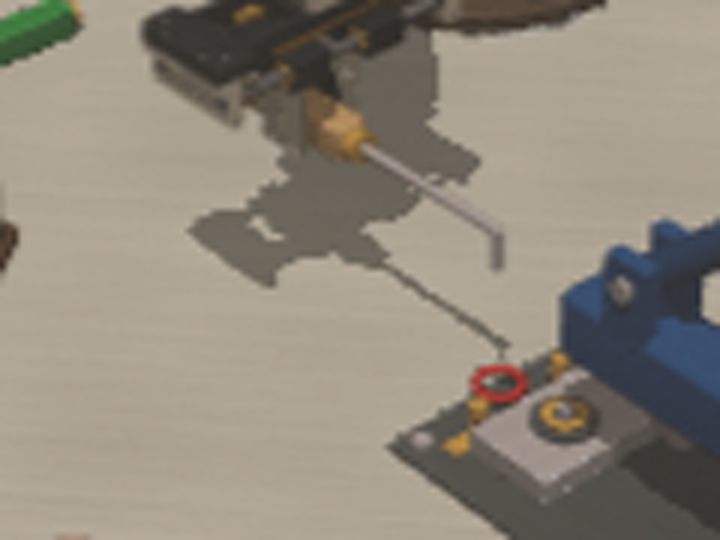

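View pics/op14.png

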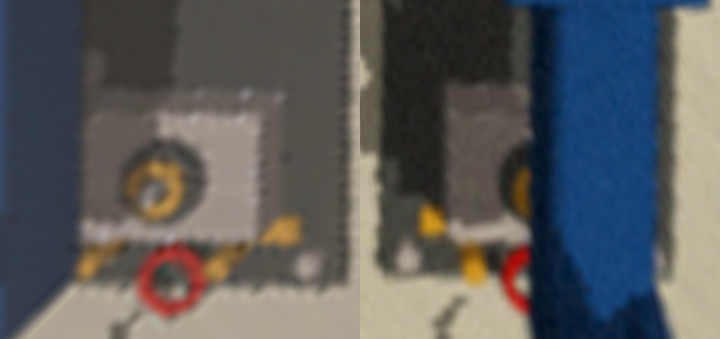

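The carrier, grommet and eye are unchanged, and the hook is clear. Returning to the rest.

```bash
python3 -c "
from h import *
to(.457,-.2833,.14,-3.14)"
```

```text
delta [-15.101  17.066  -3.123] turn 51.64
```

{"op": "arm_command", "data": {"deltas": [{"xyz": [-1.5, 1.5, -1], "turn": 5, "jaw": 255}, {"xyz": [-3, 3.4, -2], "turn": 10, "jaw": 255}, {"xyz": [-4.5, 5.1, -3], "turn": 15.5, "jaw": 255}, {"xyz": [-6, 6.8, -4], "turn": 21, "jaw": 255}, {"xyz": [-7.5, 8.5, -4], "turn": 26, "jaw": 255}]}}

```text
clock: 17.57
position: [0.4437, -0.171, 0.1509]
ee_rot: [-3.077, -0.604, -0.012]
force: [0.7, 0.3, -1.1]
width: 0.259
```

```bash
python3 -c "
from h import *
show();to(.457,-.2833,.14,-3.14)"
```

```text
t 17.57 pos [ 0.4437 -0.171   0.1509] head 22.22 tilt 0.56 F [ 0.68  0.3  -1.07] T [ 0.   -0.09 -0.01] w 0.259 q [ 0.41  0.29 -0.18  2.01  0.06  0.84 -0.99]
 punch frame tcp [-0.2671 -0.0899] Fpunch along 0.68 lat -0.31
delta [-3.022 10.9    1.014] turn 25.36
```

{"op": "arm_command", "data": {"deltas": [{"xyz": [-0.7, 2.5, 0.2], "turn": 5, "jaw": 255}, {"xyz": [-1.4, 5, 0.4], "turn": 10, "jaw": 255}, {"xyz": [-2, 7.5, 0.6], "turn": 15, "jaw": 255}, {"xyz": [-2.6, 9.5, 0.8], "turn": 20.5, "jaw": 255}, {"xyz": [-3, 10.8, 1], "turn": 25.3, "jaw": 255}]}}

```text
clock: 17.98
position: [0.4561, -0.2849, 0.1393]
ee_rot: [-3.133, 0.095, -0.008]
force: [0.5, 0.5, -1.8]
width: 0.254
```

{"op": "arm_command", "data": {"deltas": [{"xyz": [0, 0, 0], "turn": 0, "jaw": 255}, {"xyz": [0, 0, 0], "turn": 0, "jaw": 255}]}}

```text
clock: 18.15
position: [0.4552, -0.2853, 0.1384]
ee_rot: [-3.133, 0.096, -0.005]
force: [-0.1, 0.2, -1.4]
width: 0.256
```

Run:
```python
from h import *
show();to(.457,-.2833,.075,-3.14);d=grab('wrist','wrist15')
```

```text
t 18.15 pos [ 0.4552 -0.2853  0.1384] head -3.50 tilt 0.45 F [-0.11  0.2  -1.38] T [0.03 0.   0.04] w 0.256 q [ 0.49  0.39 -0.04  1.89  0.01  0.86 -1.18]
 punch frame tcp [-0.3452 -0.1742] Fpunch along 0.07 lat 0.22
delta [ 0.144 -0.17   6.341] turn -0.36
```

View pics/wrist15.png

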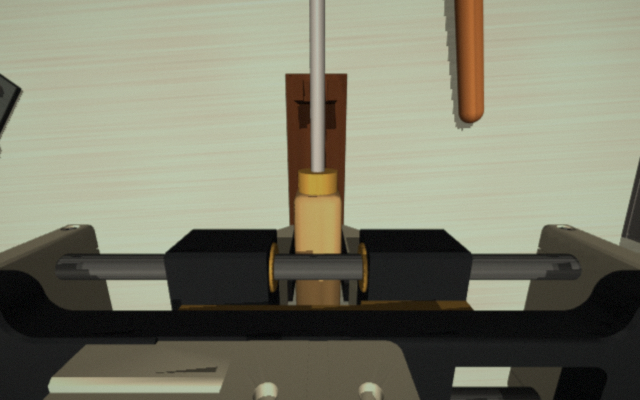

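Aligned: shank column 318 over the rest (286–347). Lowering.

{"op": "arm_command", "data": {"deltas": [{"xyz": [0.15, -0.17, 2], "turn": -0.4, "jaw": 255}, {"xyz": [0.15, -0.17, 4], "turn": -0.4, "jaw": 255}, {"xyz": [0.15, -0.17, 5.3], "turn": -0.4, "jaw": 255}, {"xyz": [0.15, -0.17, 6.2], "turn": -0.4, "jaw": 255}, {"xyz": [0.15, -0.17, 6.2], "turn": -0.4, "jaw": 255}]}}

```text
clock: 18.62
position: [0.4564, -0.2803, 0.0751]
ee_rot: [-3.131, 0.077, -0.002]
force: [-0.3, 1.3, -1.3]
width: 0.254
```

Run:
```python
from h import *
show();to(.457,-.2833,.032,-3.14)
```

```text
t 18.62 pos [ 0.4564 -0.2803  0.0751] head -2.80 tilt 0.55 F [-0.32  1.29 -1.25] T [0.03 0.02 0.02] w 0.254 q [ 0.49  0.47 -0.04  1.95  0.01  0.72 -1.18]
 punch frame tcp [-0.3406 -0.1718] Fpunch along 0.75 lat 1.09
delta [0.066 0.338 4.304] turn 0.34
```

{"op": "arm_command", "data": {"deltas": [{"xyz": [0.07, 0.2, 0], "turn": 0.2, "jaw": 255}, {"xyz": [0.07, 0.2, 0.5], "turn": 0.2, "jaw": 255}, {"xyz": [0.07, 0.2, 1.2], "turn": 0.2, "jaw": 255}, {"xyz": [0.07, 0.2, 1.5], "turn": 0.2, "jaw": 255}, {"xyz": [0.07, 0.2, 1.5], "turn": 0.2, "jaw": 255}]}}

```text
clock: 19.03
position: [0.4567, -0.282, 0.0594]
ee_rot: [-3.131, 0.082, -0.0]
force: [-0.1, -0.3, -1.1]
width: 0.26
```

Run:
```python
from h import *
show();to(.457,-.2833,.032,-3.14)
```

```text
t 19.03 pos [ 0.4567 -0.282   0.0594] head -2.99 tilt 0.57 F [-0.07 -0.35 -1.05] T [ 0.03  0.08 -0.03] w 0.260 q [ 0.49  0.5  -0.04  1.96  0.02  0.69 -1.18]
 punch frame tcp [-0.3417 -0.173 ] Fpunch along -0.31 lat -0.17
delta [0.039 0.158 2.742] turn 0.15
```

{"op": "arm_command", "data": {"deltas": [{"xyz": [0.04, 0.15, 0.3], "turn": 0.15, "jaw": 255}, {"xyz": [0.04, 0.15, 0.8], "turn": 0.15, "jaw": 255}, {"xyz": [0.04, 0.15, 1.4], "turn": 0.15, "jaw": 255}, {"xyz": [0.04, 0.15, 1.9], "turn": 0.15, "jaw": 255}, {"xyz": [0.04, 0.15, 2.2], "turn": 0.15, "jaw": 255}]}}

```text
clock: 19.45
position: [0.4566, -0.2831, 0.0365]
ee_rot: [-3.13, 0.086, 0.001]
force: [-0.2, -1.0, -1.3]
width: 0.26
```

Run:
```python
from h import *
show();to(.457,-.2833,.0315,-3.14)
```

```text
t 19.45 pos [ 0.4566 -0.2831  0.0365] head -3.14 tilt 0.60 F [-0.24 -1.02 -1.32] T [0.03 0.05 0.04] w 0.260 q [ 0.49  0.54 -0.04  1.97  0.02  0.64 -1.18]
 punch frame tcp [-0.3425 -0.1737] Fpunch along -0.92 lat -0.49
delta [0.037 0.028 0.503] turn -0.0
```

{"op": "arm_command", "data": {"deltas": [{"xyz": [0.04, 0.03, 0.15], "turn": 0, "jaw": 255}, {"xyz": [0.04, 0.03, 0.3], "turn": 0, "jaw": 255}, {"xyz": [0.04, 0.03, 0.4], "turn": 0, "jaw": 255}, {"xyz": [0.04, 0.03, 0.5], "turn": 0, "jaw": 255}]}}

```text
clock: 19.78
position: [0.4571, -0.2834, 0.0315]
ee_rot: [-3.13, 0.086, 0.001]
force: [-0.0, -0.4, -1.5]
width: 0.258
```

Run:
```python
from h import *
show();to(.457,-.2833,.031,-3.14)
```

```text
t 19.78 pos [ 0.4571 -0.2834  0.0315] head -3.14 tilt 0.59 F [-0.01 -0.36 -1.46] T [ 0.01  0.1  -0.01] w 0.258 q [ 0.49  0.54 -0.04  1.97  0.02  0.63 -1.18]
 punch frame tcp [-0.3424 -0.1743] Fpunch along -0.28 lat -0.23
delta [-0.013 -0.005  0.048] turn -0.0
```

{"op": "arm_command", "data": {"deltas": [{"xyz": [0, 0, 0.05], "turn": 0, "jaw": 255}, {"xyz": [0, 0, 0.08], "turn": 0, "jaw": 255}, {"xyz": [0, 0, 0.08], "turn": 0, "jaw": 255}]}}

```text
clock: 20.03
position: [0.4572, -0.2834, 0.0311]
ee_rot: [-3.13, 0.086, 0.0]
force: [-1.7, 1.0, 3.0]
width: 0.254
```

Run:
```python
from h import *
show();to(.457,-.2833,.031,-3.14)
grab('side','sd16');a=cv2.imread('pics/sd16.png')[120:200,210:330];cv2.imwrite('pics/a16.png',cv2.resize(a,None,fx=6,fy=6,interpolation=cv2.INTER_CUBIC))
```

```text
t 20.03 pos [ 0.4572 -0.2834  0.0311] head -3.14 tilt 0.58 F [-1.75  0.96  2.95] T [ 0.17  0.48 -0.02] w 0.254 q [ 0.49  0.54 -0.04  1.97  0.02  0.63 -1.18]
 punch frame tcp [-0.3424 -0.1744] Fpunch along -0.44 lat 1.94
delta [-0.019 -0.01   0.007] turn -0.0
```

View pics/a16.png

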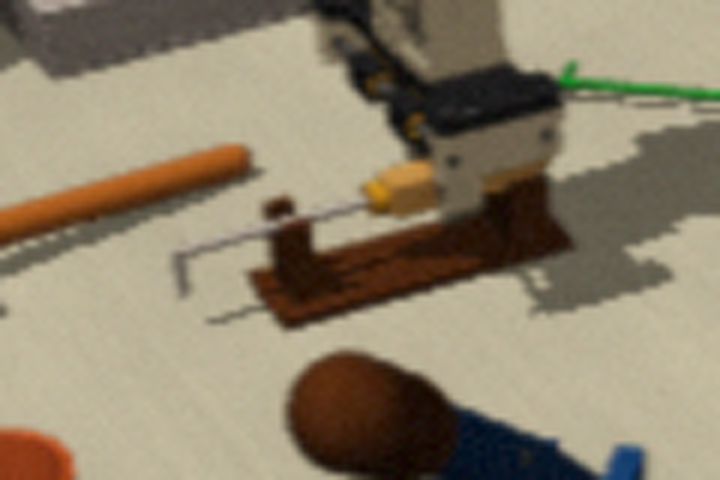

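The awl is seated in both saddles with about 4 N of support. Releasing.

{"op": "arm_command", "data": {"deltas": [{"xyz": [0, 0, 0], "turn": 0, "jaw": 190}, {"xyz": [0, 0, 0], "turn": 0, "jaw": 180}, {"xyz": [0, 0, 0], "turn": 0, "jaw": 150}, {"xyz": [0, 0, 0], "turn": 0, "jaw": 100}, {"xyz": [0, 0, 0], "turn": 0, "jaw": 60}]}}

```text
clock: 20.5
position: [0.4573, -0.2835, 0.031]
ee_rot: [-3.13, 0.086, 0.0]
force: [0.5, 0.0, 0.6]
width: 0.46
```

{"op": "arm_command", "data": {"deltas": [{"xyz": [0, 0, 0], "turn": 0, "jaw": 20}, {"xyz": [0, 0, 0], "turn": 0, "jaw": 20}, {"xyz": [0, 0, 0], "turn": 0, "jaw": 20}, {"xyz": [0, 0, 0], "turn": 0, "jaw": 20}, {"xyz": [0, 0, 0], "turn": 0, "jaw": 20}]}}

```text
clock: 20.92
position: [0.4573, -0.2835, 0.031]
ee_rot: [-3.13, 0.086, 0.0]
force: [-0.9, 0.2, -0.1]
width: 0.822
```

Run:
```python
from h import *
show();to(.457,-.2833,.031,-3.14)
```

```text
t 20.92 pos [ 0.4573 -0.2835  0.031 ] head -3.14 tilt 0.58 F [-0.95  0.23 -0.12] T [ 0.05 -0.03 -0.01] w 0.822 q [ 0.49  0.54 -0.04  1.97  0.02  0.63 -1.18]
 punch frame tcp [-0.3424 -0.1745] Fpunch along -0.45 lat 0.86
delta [-0.032 -0.014  0.003] turn -0.0
```

Raise straight up.

{"op": "arm_command", "data": {"deltas": [{"xyz": [0, 0, -1], "turn": 0, "jaw": 20}, {"xyz": [0, 0, -3], "turn": 0, "jaw": 20}, {"xyz": [0, 0, -6], "turn": 0, "jaw": 20}, {"xyz": [0, 0, -9.5], "turn": 0, "jaw": 20}, {"xyz": [0, 0, -13], "turn": 0, "jaw": 20}]}}

```text
clock: 21.33
position: [0.4567, -0.2845, 0.1629]
ee_rot: [-3.13, 0.086, 0.001]
force: [0.7, -0.4, 0.6]
width: 0.923
```

{"op": "arm_command", "data": {"deltas": [{"xyz": [0, 0, 0], "turn": 0, "jaw": 20}, {"xyz": [0, 0, 0], "turn": 0, "jaw": 20}, {"xyz": [0, 0, 0], "turn": 0, "jaw": 20}]}}

```text
clock: 21.58
position: [0.4565, -0.2844, 0.1632]
ee_rot: [-3.13, 0.086, 0.001]
force: [-0.4, -0.5, -0.1]
width: 0.922
```

```bash
python3 - <<'E'
from h import *
show()
d=grab('wrist','wrist17');grab('scene','sc17');grab('side','sd17')
cv2.imwrite('pics/ow17.png',np.hstack([cv2.imread('pics/ow.png'),ortho(d,.39,.66,-.35,-.2,.05,2000)]))
E
python3 op.py 17
```

```text
t 21.58 pos [ 0.4565 -0.2844  0.1632] head -3.14 tilt 0.59 F [-0.43 -0.51 -0.15] T [ 0.04  0.03 -0.02] w 0.922 q [ 0.49  0.36 -0.04  1.86  0.01  0.92 -1.17]
 punch frame tcp [-0.3436 -0.1745] Fpunch along -0.66 lat -0.02
```

View pics/ow17.png

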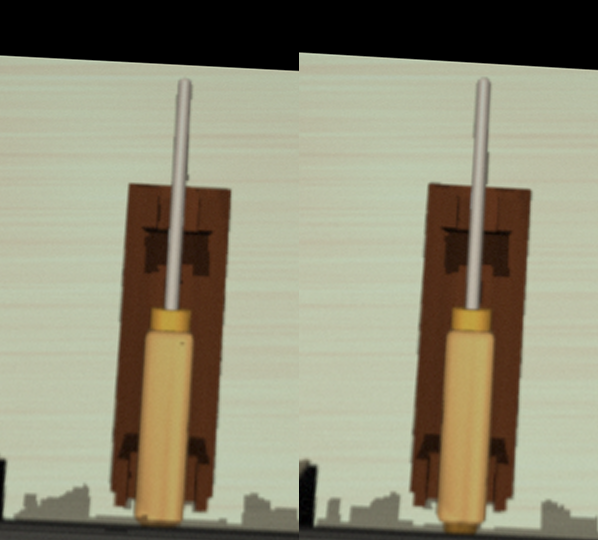

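View pics/op17.png

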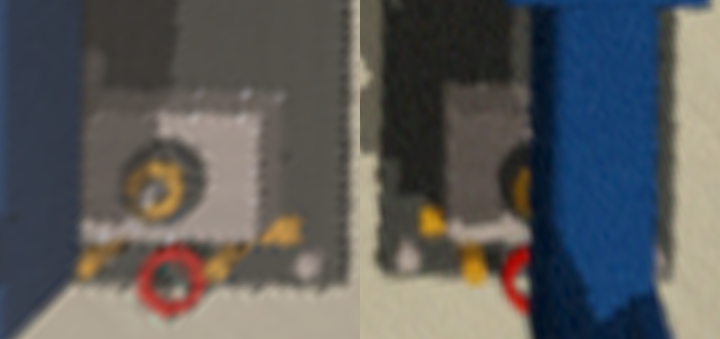

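View pics/sd17.png

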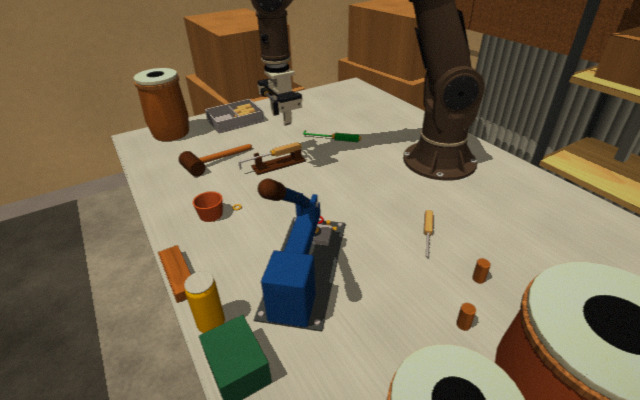

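The awl is back where it was: tip at (185,80) in both rectified views. I have time for one closer look at the front face against the pins from above with the wrist camera.

```bash
python3 -c "
from h import *
p=PW(-.11,.08);to(p[0],p[1],.23,HP)"
```

```text
delta [ -5.448 -34.148  -6.421] turn -51.69
```

{"op": "arm_command", "data": {"deltas": [{"xyz": [-1, -2.5, -2], "turn": -5, "jaw": 20}, {"xyz": [-2, -5.5, -3.5], "turn": -10, "jaw": 20}, {"xyz": [-3, -9, -5], "turn": -15, "jaw": 20}, {"xyz": [-4, -12.5, -6], "turn": -20, "jaw": 20}, {"xyz": [-5, -16, -6.4], "turn": -25, "jaw": 20}]}}

```text
clock: 22.15
position: [0.4144, -0.1209, 0.2281]
ee_rot: [-3.072, -0.6, 0.001]
force: [0.7, 0.6, -0.1]
width: 0.92
```

```bash
python3 -c "
from h import *
p=PW(-.11,.08);to(p[0],p[1],.23,HP)"
```

```text
delta [  7.319 -16.47    0.017] turn -26.47
```

{"op": "arm_command", "data": {"deltas": [{"xyz": [1.5, -3, 0], "turn": -5.5, "jaw": 20}, {"xyz": [3, -6.5, 0], "turn": -11, "jaw": 20}, {"xyz": [4.5, -10, 0], "turn": -16.5, "jaw": 20}, {"xyz": [6, -13, 0], "turn": -22, "jaw": 20}, {"xyz": [7.2, -16, 0], "turn": -26.5, "jaw": 20}]}}

```text
clock: 22.57
position: [0.4205, 0.0563, 0.2294]
ee_rot: [-2.849, -1.295, -0.002]
force: [0.6, -0.7, -0.6]
width: 0.923
```

{"op": "arm_command", "data": {"deltas": [{"xyz": [0, 0, 0], "turn": 0, "jaw": 20}, {"xyz": [0, 0, 0], "turn": 0, "jaw": 20}, {"xyz": [0, 0, 0], "turn": 0, "jaw": 20}]}}

```text
clock: 22.82
position: [0.42, 0.0557, 0.2286]
ee_rot: [-2.849, -1.294, 0.001]
force: [-0.5, -1.5, 0.0]
width: 0.922
```

Run:
```python
from h import *
d=grab('wrist','wrist18');show()
def op(z,x0=-.06,x1=.07,y0=-.09,y1=.09,s=2200):
    W=int((y1-y0)*s);H=int((x1-x0)*s);jj,ii=np.meshgrid(np.arange(W),np.arange(H))
    X=x1-ii/s;Y=y1-jj/s
    p=np.stack([O[0]+X*E_[0]+Y*N_[0],O[1]+X*E_[1]+Y*N_[1],np.full(X.shape,z)],-1)
    u,v=proj(d,p);return cv2.remap(cv2.cvtColor(d['frame'],cv2.COLOR_RGB2BGR),u.astype(np.float32),v.astype(np.float32),cv2.INTER_CUBIC)
cv2.imwrite('pics/op18.png',np.hstack([op(.022),op(.03)]))
```

```text
t 22.87 pos [0.4201 0.0551 0.2287] head 48.78 tilt 0.71 F [-0.32 -0.4  -0.51] T [-0.12 -0.02 -0.02] w 0.920 q [ 0.13  0.14 -0.41  2.    0.05  1.02 -1.03]
 punch frame tcp [-0.1132  0.0775] Fpunch along -0.51 lat -0.03
```

View pics/op18.png

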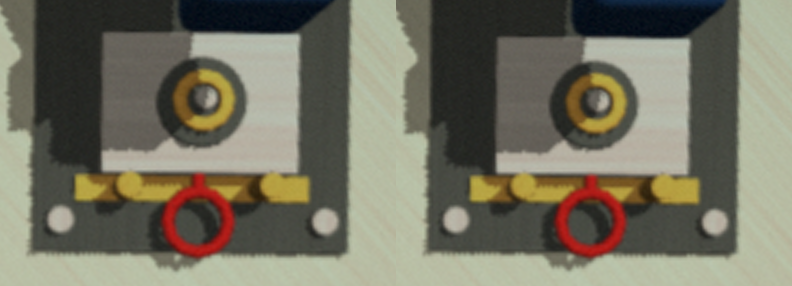

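The close view confirms it. The front face is level along both pin tops, (130,184) and (272,184), the carrier is centred (columns 102–299), and the grommet sits on its stub at (204,99). Handing in.

```bash
python3 -c "
from cell import sign_off
print(sign_off())"
```

```text
the job is handed in; nothing more can be done
None
```

I took the hooked awl by its boxwood grip and hooked the red eye. I drew the carrier out, easing it onto the centre line, until it bore on both stop pins. I held about 9–10 N there for about 1.5 s, against roughly 3 N while sliding. Then I unhooked, put the awl back on its wooden rest, and handed in at about 23 s.

**Last checks:**
- **Carrier:** the final wrist view shows it square against both pins and within about 1–2 mm of the centre line. It looked unmoved in every picture from the hold to the last one before hand-in.
- **Grommet:** it is still on the stub.
- **Awl:** it lies as found, to within about 1 mm.
- **Bystanders:** they look undisturbed in the side view.

**What did not go cleanly:**
- **Hook slip:** at the end of the hold the hook rose about 2–3 mm in the eye, probably from the awl turning slightly in the fingers. The pull dropped from about 10 N to about 5 N with under 2 N sideways, and I eased off then.
- **Vertical force:** during the hold it reached about −5 N.
- **Pin loads:** I could not measure them separately. That both pins took load is inferred from the total force, the carrier not moving any further, and the pictures.

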